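# Load and start the spoon steriliser

### The job

Lay every soup spoon that is lying on the table in the basket of the steel steriliser, push the drip tray under it fully home, and press the front edge of the lid down until its catch clicks and holds. Then start it: tilt the control stick well over towards the raised bar on its pod, straight and not askew, hold it there for two seconds, and let it spring back upright. Leave the pepper shaker and the toothpick jar where they stand.

Things in the scene. Friction and masses are not known exactly. Their poses are not given: they have to be found in the camera images.
- chest: the spoon steriliser: a fixed steel chest 165 mm long (x), 180 mm wide and 88 mm high with an open basket on top. Origin: centre of its underside; x points from its front (tray lip, catch) to its back (lid hinge), y across, z up. A catch housing stands 16 mm out of the front wall at y = -25..25 mm, 47 to 73 mm up. Walls 4 mm thick.
- basket_floor (a point): centre of the basket's floor, 36 mm above the chest's origin, same axes. The basket is 157 (x) x 172 mm inside, 52 mm deep to its rim. Low wires (6 mm) along x at y = -43, 0, 43 mm part the floor into four lanes centred at y = -64.5, -21.5, 21.5, 64.5 mm, each for one spoon lying along x, handle to either end.
- lid (a joint): lid angle in rad: 0 = flat shut, 1.7 = standing open, leaning back a little. The hinge line runs along the chest's y through x = +82.5 mm, z = 88 mm. A spring (about 2.5 N at the front edge) lifts the lid back to 1.7 from anywhere unless it is caught. Pressing the front tab with 10 to 15 N, until flat, takes it past a spring catch with a click; then it stays below 0.01.
- lid_tab (a point): middle of the outer face of the lid's front tab, 179 mm from the hinge line: the far edge, where to press. The lid is 182 mm wide, 167 mm long and 6 mm thick; its tab, 60 mm wide and 8 mm thick, reaches 194 mm from the hinge. With the lid standing the outer face looks backwards (+x of the chest) and the tab points up.
- tray (a joint): how far the black drip tray under the basket is pulled out of the chest's front, in m: 0 = fully home. Slides with about 1 N of friction, along the chest's x, at most 50 mm.
- tray_lip (a point): middle of the front edge of the tray's lip, a strip 140 mm wide (chest's y), 8 mm thick, 23 to 31 mm above the table, that stands out 14 mm from the tray's front. Push it towards the chest's +x; its edge ends 14 mm before the chest's front wall.
- pod: the control pod: a fixed round grey base of 84 mm diameter, 30 mm high, origin in the centre of its underside. A raised black bar, 34 mm long, lies on its top near one side: the run side, the pod's +x. The opposite side has one small round stud.
- run_bar (a point): middle of the raised bar on the pod, 31 mm from its centre: it marks the run direction.
- stick_run (a joint): tilt of the control stick towards the bar, rad: 0 = upright, positive = towards the bar, end stop 0.5. Springs back to 0 (0.9 N m per rad, about 5 N sideways at the ball for 0.4 rad).
- stick_side (a joint): tilt of the same stick across, rad: 0 = upright, positive = towards the pod's -y, end stops -0.5 and 0.5, same spring.
- stick_ball (a point): centre of the ball (diameter 34 mm) on top of the stick, 75 mm above the pivot, which lies on the pod's axis 35 mm above the table; so 110 mm above the table when upright.
- spoon_a_mid (a point): a white soup spoon, 141 mm long, 43 mm wide at the bowl, 38 mm high; may be absent. The point is half-way along it, 19 mm above its underside; x points along it to the handle's end. The handle, a bar 14 mm wide and 4 mm thick, rises from 10 mm above the underside at x = -10 mm to 36 mm at x = +69 (19 mm at x = +15, a good place to pinch it across); the bowl, x = -66 to -12, carries most of the weight. 30 g.
- spoon_b_mid (a point): a white soup spoon, 141 mm long, 43 mm wide at the bowl, 38 mm high; may be absent. The point is half-way along it, 19 mm above its underside; x points along it to the handle's end. The handle, a bar 14 mm wide and 4 mm thick, rises from 10 mm above the underside at x = -10 mm to 36 mm at x = +69 (19 mm at x = +15, a good place to pinch it across); the bowl, x = -66 to -12, carries most of the weight. 30 g.
- spoon_c_mid (a point): a white soup spoon, 141 mm long, 43 mm wide at the bowl, 38 mm high; may be absent. The point is half-way along it, 19 mm above its underside; x points along it to the handle's end. The handle, a bar 14 mm wide and 4 mm thick, rises from 10 mm above the underside at x = -10 mm to 36 mm at x = +69 (19 mm at x = +15, a good place to pinch it across); the bowl, x = -66 to -12, carries most of the weight. 30 g.
- spoon_d_mid (a point): a white soup spoon, 141 mm long, 43 mm wide at the bowl, 38 mm high; may be absent. The point is half-way along it, 19 mm above its underside; x points along it to the handle's end. The handle, a bar 14 mm wide and 4 mm thick, rises from 10 mm above the underside at x = -10 mm to 36 mm at x = +69 (19 mm at x = +15, a good place to pinch it across); the bowl, x = -66 to -12, carries most of the weight. 30 g.
- pepper_mid (a point): a pepper shaker, 43 mm across and 75 mm high, in front of the tall black rack (its front is a fixed plane at about x = 0.65 from y = -0.4 to 0, over 0.5 m high: keep wrist and forearm in front of it), upright on the table, to be left alone; the point is its middle, half-way up.
- picks_mid (a point): a toothpick jar, 46 mm across and 66 mm high, upright on the table, to be left alone; the point is its middle, half-way up.

How it is judged:
By the outcome, as a careful person would: the job done as asked, in the order asked, and still so for the second after the job is handed in, with the robot touching nothing.
Of spoon_a, spoon_b, spoon_c, spoon_d only 3 to 4 are there at a start; the rules pass over those that are not, and their reading is None.
At some moment in a run one of spoon_a, spoon_b, spoon_c, spoon_d may be knocked a few centimetres aside while the robot is not near it.
Once in a run the grip may slacken for a moment while it holds something.
It also fails if it takes over 210 s, if anything falls off the work surface, if the arm or the gripper's body presses on something with over 40 N, if the wrist force passes 120 N, or if a joint passes its speed limit or range.

### The arm

A 6-joint arm with a two-finger parallel gripper is mounted at the origin on a cart in front of the work surface, level with it; the furniture and walls round the work are solid. World frame = base frame: x ahead of the robot, y to its left, z up, the work surface at z = 0. Lengths are in m, angles in rad, forces in N, time in s.
With the tool pointing down it reaches from about 0.35 to 0.775 m from the base axis. Payload 7.3 kg.
Tool frame: the origin (TCP) lies midway between the tips of the shut fingers; the grasp point (between the pads) lies 19 mm behind it; z points along the fingers, y is the line along which they close (so a half turn about z gives the same grasp; the last joint's range is limited). The gripper opens to 92 mm and grips with 3 to 60 N. Pads are 19 mm wide; open, the fingers measure 130 mm over their backs; the gripper's body (75 mm by 190 mm) begins 47 mm behind the grasp point.
Start: joints at [0.999, 0.342, 1.524, -0, 1.275, -0.146], TCP at [0.217, 0.478, 0.201] pointing down, gripper open.
Joint ranges: [-2.53, 2.53], [-0.77, 2.02], [0.04, 2.7], [-1, 4.14], [0.28, 2.66], [-3.11, 3.11]. Speed limits (rad/s): [2.57, 2.57, 3.14, 3.14, 3.14, 3.14].

### API

Orientations are given as [roll, pitch, yaw] about the fixed x, y, z axes, in that order (R = Rz(yaw) Ry(pitch) Rx(roll)).
In Python, from plant import manip, imaging gives the robot as it stands. The module is installed in compiled form; this text tells all that it offers.
- The arm moves only by the tool move_arm, never from a script. Its arguments are lists of equal length, an entry for each row: "slide": the shift along the tool's x, y, z in cm, a list of three; "rotation": the turn, a rotation vector about the tool's x, y, z in rad, a list of three; "gripper": the finger opening in cm, from 0 to 9.18. A call has exactly 8 rows; each row shifts and turns the commanded pose from where the row before left it, along the tool's axes as they then stand; what a row does not reach is not made up. A row lasts 1/8 s, in which the tool goes at most 62.5 mm and 10.7 degrees, less where a joint would pass 70% of its speed; a pose out of reach is approached as far as the arm can. A call with a gripper value outside its range is refused whole. The fingers move at their own pace and stop on an object; "newtons" is the grip in N (left out, the last holds). Time passes only in rows, so rows that do not move let the fingers close, or fill a call up. It gives the time, the measured TCP pose, the force, the opening and the grip force at its end, in the units of the state.
- manip.read_state(): the state, without advancing time (a new reading comes with each control period).
- imaging.capture(name): name is "scene" or "side" or "wrist"; returns a dict with "color" (420x560x3 uint8, red, green, blue), "fx", "fy", "cx", "cy" (pixels), "k1" (the pictures are not rectified: a ray, as slopes to the right and down, at radius r is drawn at 1 + k1 r^2 times it, then the intrinsics apply), "R" (3x3) and "t" (3): a world point X has camera coordinates R X + t. Camera axes: x right, y down, z forward; pixel columns grow to the right and rows downward; lengths in m; the calibration is good to about 2 mm. A picture is of the moment at which its call begins. There is no depth.
- manip.finish_job(): hands the job in; it is judged then, once.
Trained networks look in a picture, given as the dict that the camera call returned (one of the last four; its "shot" number tells which), for a name from the list of things; names that differ only in an ending like _2 or _b are one class to them, and where a whole thing is asked for, a point or a joint stands for the part that bears it (a point fixed in the world has none). Each returns a list of dicts, best first, with "conf" (0 to 1); they miss things now and then, are a little off and sometimes report something else, mostly with a low value. They report only what shows in the picture. A call takes as long as a camera call.
- imaging.recognise(picture, name): "centre" ([column, row] in pixels, amid what is visible of it).
- imaging.trace(picture, name): "pixels" (420x560 bool, what is visible of it) and "centre" ([column, row] in pixels, amid what is visible of it).
- imaging.spot_point(picture, name): "centre" ([column, row] in pixels: a listed point, or the origin of a listed thing).
The state is a dict: "t": time; "joint_positions": joint angles; "joint_vel": joint speeds; "effort": joint torques, N m; "tcp_pos": TCP position; "tool_rot": TCP orientation; "force": force on the tool from outside, world axes, zero at the start; "wrist_torque": the same for the moment, N m; "gripper_width": finger opening in m; "gripper_force": force on a finger pad.
Only numpy, scipy, OpenCV 4.12 (cv2) and the standard library are available. Lean on these libraries where they do the work, as an engineer would, in place of code of your own. Each camera call takes 0.05 s, during which the arm holds its last target. There are 200 camera calls.

## Working session

There is one attempt and no reset: what is moved stays moved. The work goes in short steps, Python scripts to look and compute and a tool call to move; the robot and the scene stay as the last step left them, time stands still between calls to the robot, and variables do not carry over. Pictures are saved under pics/ and viewed, at most 14 in all, crops included, and the job is handed in when it is done.

Besides the shell and the picture viewer there is one more tool, called after "Call:" as name(argument=value, ...) on one line, values as JSON. move_arm: Moves the arm, as the interface text tells. Its arguments: {"type":"object","properties":{"slide":{"type":"array","items":{"type":"array","items":{"type":"number"}}},"rotation":{"type":"array","items":{"type":"array","items":{"type":"number"}}},"gripper":{"type":"array","items":{"type":"number"}},"newtons":{"type":"number"}},"required":["slide","rotation","gripper"]}

```bash
mkdir -p pics; cat > h.py <<'E'
import numpy as np, cv2
from plant import manip, imaging
from scipy.spatial.transform import Rotation as Ro
def save(p,n): cv2.imwrite('pics/'+n+'.png',p['color'][:,:,::-1])
def ray(p,uv):
    d=np.array([(uv[0]-p['cx'])/p['fx'],(uv[1]-p['cy'])/p['fy']]);s=d.copy()
    for _ in range(20): s=d/(1+p['k1']*(s@s))
    R=np.array(p['R']);t=np.array(p['t'])
    return -R.T@t, R.T@np.array([s[0],s[1],1])
def atz(p,uv,z):
    o,v=ray(p,uv); return o+v*(z-o[2])/v[2]
def proj(p,X):
    c=np.array(p['R'])@np.array(X)+np.array(p['t']); s=c[:2]/c[2]; s=s*(1+p['k1']*(s@s))
    return np.array([s[0]*p['fx']+p['cx'],s[1]*p['fy']+p['cy']])
def tri(obs):
    A=np.zeros((3,3));b=np.zeros(3)
    for p,uv in obs:
        o,v=ray(p,uv);v/=np.linalg.norm(v);M=np.eye(3)-np.outer(v,v);A+=M;b+=M@o
    return np.linalg.solve(A,b)
E
cat > a.py <<'E'
from h import *
np.set_printoptions(precision=3,suppress=True)
s=manip.read_state();print(s['tcp_pos'],s['tool_rot'],s['t'])
Z=dict(chest=0,basket_floor=.036,lid_tab=None,tray_lip=.027,pod=0,run_bar=.03,stick_ball=.11,spoon_a_mid=.019,pepper_mid=.0375,picks_mid=.033)
for c in ('scene','side'):
    p=imaging.capture(c);save(p,c+'0')
    print(c,-np.array(p['R']).T@p['t'])
    for n,z in Z.items():
        for d in imaging.spot_point(p,n):
            print(n,np.round(d['centre']),round(d['conf'],2), atz(p,d['centre'],z) if z is not None else '')
E
python3 a.py
```

```text
[0.217 0.478 0.2  ] [-3.14  -0.     2.716] 0.0
scene [-0.003 -0.693  0.845]
chest [204. 184.] 0.89 [0.563 0.124 0.   ]
basket_floor [200. 175.] 0.85 [0.555 0.123 0.036]
lid_tab [231.  86.] 0.63 
tray_lip [161. 198.] 0.93 [0.434 0.132 0.027]
tray_lip [367. 310.] 0.48 [ 0.532 -0.445  0.027]
pod [351. 317.] 0.88 [ 0.511 -0.424  0.   ]
run_bar [368. 310.] 0.63 [ 0.532 -0.447  0.03 ]
run_bar [239. 223.] 0.6 [ 0.512 -0.077  0.03 ]
run_bar [377. 282.] 0.24 [ 0.604 -0.418  0.03 ]
stick_ball [357. 284.] 0.76 [ 0.512 -0.42   0.11 ]
pepper_mid [316. 230.] 0.88 [ 0.621 -0.227  0.037]
pepper_mid [297. 264.] 0.2 [ 0.512 -0.265  0.038]
picks_mid [380. 282.] 0.95 [ 0.604 -0.423  0.033]
side [-0.179 -0.025  0.871]
chest [177. 250.] 0.8 [0.566 0.119 0.   ]
basket_floor [174. 243.] 0.75 [0.561 0.122 0.036]
basket_floor [369. 229.] 0.39 [ 0.498 -0.412  0.036]
lid_tab [156. 150.] 0.66 
tray_lip [174. 283.] 0.78 [0.437 0.126 0.027]
pod [369. 236.] 0.87 [ 0.505 -0.419  0.   ]
stick_ball [374. 208.] 0.73 [ 0.505 -0.418  0.11 ]
spoon_a_mid [314. 236.] 0.8 [ 0.519 -0.26   0.019]
spoon_a_mid [268. 241.] 0.4 [ 0.53  -0.133  0.019]
spoon_a_mid [249. 247.] 0.38 [ 0.52  -0.077  0.019]
pepper_mid [294. 212.] 0.52 [ 0.607 -0.224  0.037]
pepper_mid [157. 152.] 0.2 [0.982 0.172 0.037]
picks_mid [361. 203.] 0.7 [ 0.606 -0.427  0.033]
picks_mid [369. 229.] 0.58 [ 0.502 -0.414  0.033]
```

```bash
python3 - <<'E'
from h import *
a=cv2.imread('pics/scene0.png');b=cv2.imread('pics/side0.png')
cv2.imwrite('pics/scene0c.png',cv2.resize(a[60:380,100:500],(800,640))[:600])
cv2.imwrite('pics/side0c.png',cv2.resize(b[120:345,100:430],(800,545)))
E
```

```text
(no output)
```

View pics/scene0c.png

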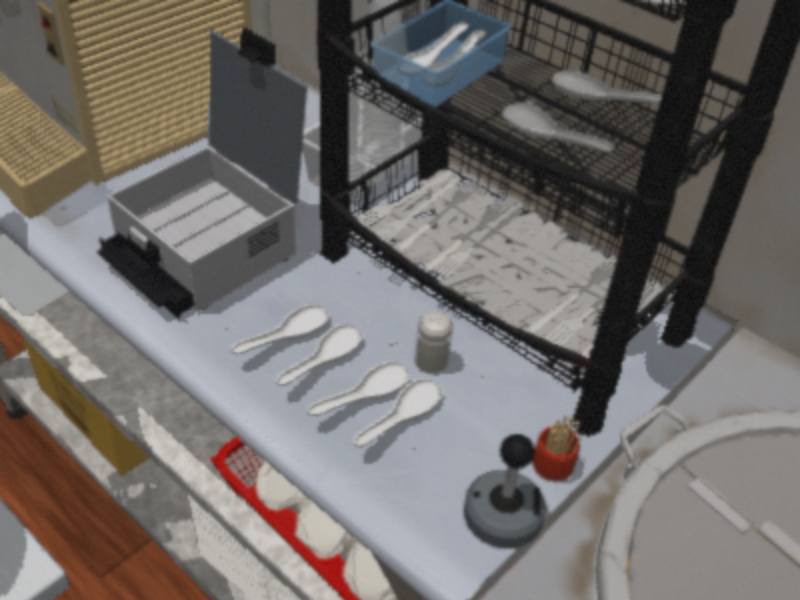

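View pics/side0c.png

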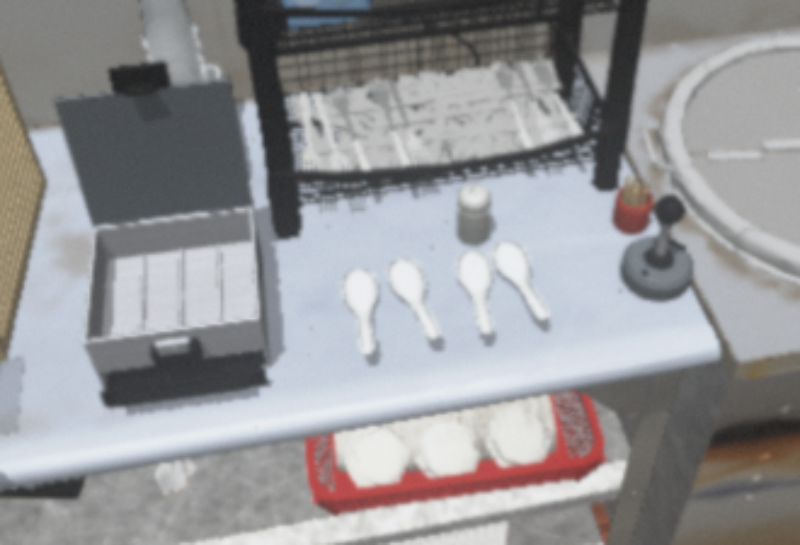

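Four spoons lie in a row with their handles towards the robot. The tray is pulled out, the lid is open, and the pod's bar is at about (370,310) in the scene image. Next I'll fit the spoon poses.

```bash
cat > sp.py <<'E'
from h import *
from scipy.optimize import least_squares
# model outline points in spoon frame (z above underside)
BT=(-.066,0,.018); HT=(.0705,0,.037)
def ends(p,mask):
    ys,xs=np.nonzero(mask);P=np.c_[xs,ys].astype(float);c=P.mean(0)
    u=np.linalg.svd(P-c,full_matrices=False)[2][0];q=(P-c)@u
    lo,hi=P[q<=np.percentile(q,.7)].mean(0),P[q>=np.percentile(q,99.3)].mean(0)
    n=np.array([-u[1],u[0]])
    wl=np.ptp(((P-c)@n)[q<q.min()+.3*np.ptp(q)]);wh=np.ptp(((P-c)@n)[q>q.max()-.3*np.ptp(q)])
    return (lo,hi) if wl>wh else (hi,lo)   # bowl, handle
def spoons(p):
    out=[]
    for d in imaging.trace(p,'spoon_a_mid'):
        if d['pixels'].sum()<60: continue
        b,h=ends(p,d['pixels']); B=atz(p,b,.016);H=atz(p,h,.037)
        v=H-B; out.append(dict(conf=d['conf'],B=B,H=H,b=b,h=h,L=np.hypot(*v[:2]),yaw=np.arctan2(v[1],v[0]),mid=(B+H)[:2]/2+0,pinch=(B+(H-B)*(.081/.1365))[:2]))
    return out
if __name__=='__main__':
    import sys
    np.set_printoptions(precision=3,suppress=True)
    for c in sys.argv[1:]:
        p=imaging.capture(c);print(c)
        for o in spoons(p): print(round(o['conf'],2),'mid',o['mid'],'yaw %.3f L %.3f'%(o['yaw'],o['L']),'pinch',o['pinch'],o['b'],o['h'])
E
python3 sp.py scene side
```

```text
scene
0.7 mid [ 0.518 -0.267] yaw -3.134 L 0.137 pinch [ 0.505 -0.267] [318.5  252.75] [277.5 281. ]
side
0.62 mid [ 0.518 -0.262] yaw -3.021 L 0.136 pinch [ 0.505 -0.264] [306.    220.333] [325.    250.667]
```

```bash
cat > seg.py <<'E'
from sp import *
def blobs(p, region=(.40,.61,-.36,-.02), amin=100):
    im=p['color'].astype(int); m=((im.min(2)>150)&(im[:,:,2]-im[:,:,0]<18)).astype(np.uint8)
    c=np.array([proj(p,(x,y,.015)) for x,y in((region[0],region[2]),(region[0],region[3]),(region[1],region[3]),(region[1],region[2]))])
    r=np.zeros_like(m);cv2.fillPoly(r,[c.astype(int)],1)
    n,l,s,ce=cv2.connectedComponentsWithStats(m*r)
    out=[]
    for i in range(1,n):
        if s[i,4]<amin: continue
        b,h=ends(p,l==i);B=atz(p,b,.016);H=atz(p,h,.037);v=H-B
        out.append((s[i,4],np.hypot(*v[:2]),np.arctan2(v[1],v[0]),(B+H)[:2]/2,(B+v*(.081/.1365))[:2]))
    return out
if __name__=='__main__':
    import sys
    np.set_printoptions(precision=3,suppress=True)
    for c in sys.argv[1:]:
        p=imaging.capture(c);print(c)
        for k in blobs(p): print(k[0],'L %.3f yaw %.3f'%k[1:3],'mid',k[3],'pinch',k[4])
E
python3 seg.py scene side; python3 - <<'E'
from h import *
p=imaging.capture('wrist');save(p,'w0')
s=manip.read_state();R=Ro.from_euler('xyz',s['tool_rot']).as_matrix();np.set_printoptions(precision=3,suppress=True)
C=-np.array(p['R']).T@p['t'];print('cam in tool',R.T@(C-s['tcp_pos']));print(np.array(p['R'])@R, p['fx'])
E
```

```text
scene
8912 L 0.365 yaw 2.120 mid [ 0.497 -0.198] pinch [ 0.479 -0.169]
side
760 L 0.143 yaw -2.597 mid [ 0.511 -0.235] pinch [ 0.5   -0.241]
389 L 0.143 yaw -2.977 mid [ 0.516 -0.139] pinch [ 0.503 -0.141]
397 L 0.142 yaw 3.123 mid [ 0.511 -0.073] pinch [ 0.498 -0.073]
768 L 0.341 yaw 1.599 mid [ 0.401 -0.189] pinch [ 0.401 -0.157]
cam in tool [ 0.075  0.    -0.184]
[[-0.     1.     0.   ]
 [-0.96  -0.    -0.279]
 [-0.279 -0.     0.96 ]] 330.24824899604135
```

View pics/w0.png

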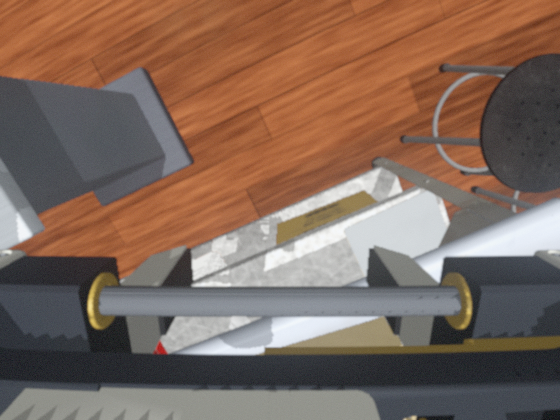

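```bash
python3 - <<'E'
from h import *
from sp import ends
np.set_printoptions(precision=3,suppress=True)
p=imaging.capture('side');q=imaging.capture('scene')
f=lambda c,x,y:(100+x*(.4125),120+y*.4125)
for n,c in dict(FL=(87,345),FR=(264,328),BL=(95,230),BR=(254,208)).items(): print(n,atz(p,f(c,*c),.088))
g=lambda x,y:(100+x/2,60+y/2)
for n,c in dict(FL=(110,198),FR=(196,262),BR=(297,208),BL=(208,150)).items(): print('scene',n,atz(q,g(*c),.088))
for n,c in dict(lipL=(100,240),lipR=(182,309)).items(): print('scene',n,atz(q,g(*c),.031))
for n in ('chest','tray_lip','basket_floor','lid_tab','pod','run_bar','stick_ball'):
    a=imaging.spot_point(p,n);b=imaging.spot_point(q,n)
    if a and b: print(n,tri([(p,a[0]['centre']),(q,b[0]['centre'])]))
# spoon pixel values
im=p['color'];
for x,y in((361,292),(409,282),(476,270),(512,265),(494,270),(495,262),(440,240),(540,310),(484,325),(510,300)):
    u,v=f(0,x,y);print((x,y),im[int(round(v)),int(round(u))])
E
```

```text
FL [0.472 0.206 0.088]
FR [0.457 0.028 0.088]
BL [0.636 0.204 0.088]
BR [0.633 0.025 0.088]
scene FL [0.477 0.204 0.088]
scene FR [0.478 0.029 0.088]
scene BR [0.635 0.019 0.088]
scene BL [0.635 0.199 0.088]
scene lipL [0.452 0.206 0.031]
scene lipR [0.448 0.027 0.031]
chest [0.563 0.122 0.006]
lid_tab [0.677 0.123 0.258]
run_bar [ 0.539 -0.445  0.029]
stick_ball [ 0.506 -0.425  0.116]
(361, 292) [235 237 240]
(409, 282) [237 239 241]
(476, 270) [236 238 241]
(512, 265) [236 238 241]
(494, 270) [182 189 199]
(495, 262) [207 211 215]
(440, 240) [198 208 220]
(540, 310) [229 232 234]
(484, 325) [233 235 236]
(510, 300) [198 206 220]
```

Call:
move_arm(slide=[[0, 0, -1], [0, 0, 0], [0, 0, 0], [0, 0, 0], [0, 0, 0], [0, 0, 0], [0, 0, 0], [0, 0, 0]], rotation=[[0, 0, -0.1], [0, 0, -0.1], [0, 0, -0.1], [0, 0, -0.1], [0, 0, 0], [0, 0, 0], [0, 0, 0], [0, 0, 0]], gripper=[5, 4, 3.2, 3.2, 3.2, 3.2, 3.2, 3.2])

```text
t: 3.25
tcp_pos: [0.2168, 0.4782, 0.2107]
tool_rot: [3.141, 0.0, 3.115]
force: [0.1, 0.2, -0.6]
gripper_width: 0.032
gripper_force: 0.0
```

```bash
sed -i 's/im.min(2)>150/im.min(2)>212/; s/<18/<12/' seg.py; python3 seg.py scene side
```

```text
scene
side
216 L 0.132 yaw -3.008 mid [ 0.519 -0.264] pinch [ 0.507 -0.266]
237 L 0.133 yaw 3.049 mid [ 0.513 -0.209] pinch [ 0.5   -0.208]
234 L 0.134 yaw -3.038 mid [ 0.519 -0.139] pinch [ 0.506 -0.14 ]
246 L 0.136 yaw 3.060 mid [ 0.513 -0.076] pinch [ 0.5   -0.075]
```

Call:
move_arm(slide=[[-3.5, 5, 0], [-3.5, 5, 0], [-3.5, 5, 0], [-3.5, 5, 0], [-3.5, 5, 0], [-3.5, 5, 0], [-3.5, 5, 0], [-3.5, 5, 0]], rotation=[[0, 0, 0], [0, 0, 0], [0, 0, 0], [0, 0, 0], [0, 0, 0], [0, 0, 0], [0, 0, 0], [0, 0, 0]], gripper=[3.2, 3.2, 3.2, 3.2, 3.2, 3.2, 3.2, 3.2])

```text
t: 4.35
tcp_pos: [0.4348, 0.7526, 0.1738]
tool_rot: [3.065, 0.04, 3.114]
force: [0.1, -0.5, -0.3]
gripper_width: 0.0318
gripper_force: 0.0
```

```bash
cat > go.py <<'E'
from h import *
import sys
np.set_printoptions(precision=3,suppress=True)
a=[float(v) for v in sys.argv[1:]]
s=manip.read_state();R=Ro.from_euler('xyz',s['tool_rot']);T=Ro.from_euler('xyz',a[3:6])
print('rot',(R.inv()*T).as_rotvec(),'slide cm before turning',R.inv().apply(np.array(a[:3])-s['tcp_pos'])*100,'after',T.inv().apply(np.array(a[:3])-s['tcp_pos'])*100)
E
python3 go.py .500 -.074 .20 3.1416 0 3.1416
```

```text
rot [ 0.076  0.041 -0.026] slide cm before turning [ -8.908 -82.025  -8.603] after [ -6.522 -82.656  -2.624]
```

Call:
move_arm(slide=[[2, -5, -1], [1, -5, -1], [0, -5, -1], [0, -5, -1], [0, -6, -1], [0, -6, 0], [0, -6, 0], [0, -6, 0]], rotation=[[0.076, 0.041, -0.026], [0, 0, 0], [0, 0, 0], [0, 0, 0], [0, 0, 0], [0, 0, 0], [0, 0, 0], [0, 0, 0]], gripper=[3.2, 3.2, 3.2, 3.2, 3.2, 3.2, 3.2, 3.2])

```text
t: 5.35
tcp_pos: [0.4069, 0.3253, 0.2177]
tool_rot: [3.129, 0.009, 3.139]
force: [0.4, -0.2, -0.0]
gripper_width: 0.0322
gripper_force: 0.0
```

Call:
move_arm(slide=[[-1, -6, 0], [-1, -6, 0], [-1, -6, 0], [-1, -6, 0], [-2, -6, 1], [-2, -6, 1], [0, 0, 0], [0, 0, 0]], rotation=[[0, 0, 0], [0, 0, 0], [0, 0, 0], [0, 0, 0], [0, 0, 0], [0, 0, 0], [0, 0, 0], [0, 0, 0]], gripper=[3.2, 3.2, 3.2, 3.2, 3.2, 3.2, 3.2, 3.2])

```text
t: 6.35
tcp_pos: [0.4851, -0.0295, 0.1941]
tool_rot: [3.128, 0.007, 3.138]
force: [0.2, 1.0, 0.8]
gripper_width: 0.032
gripper_force: 0.0
```

```bash
python3 go.py .500 -.074 .1 3.1416 0 3.1416; python3 - <<'E'
from seg import *
np.set_printoptions(precision=3,suppress=True)
p=imaging.capture('wrist');save(p,'w1')
for d in imaging.spot_point(p,'spoon_a_mid'): print(d['conf'],d['centre'],atz(p,d['centre'],.019))
for k in blobs(p): print(k[0],'L %.3f yaw %.3f'%k[1:3],'mid',k[3],'pinch',k[4])
E
```

```text
rot [ 0.013  0.007 -0.004] slide cm before turning [-1.436 -4.565  9.358] after [-1.489 -4.446  9.407]
0.67 [75.5, 212.7] [ 0.516 -0.262  0.019]
603 L 0.037 yaw -1.251 mid [ 0.414 -0.038] pinch [ 0.415 -0.042]
227 L 0.022 yaw -1.645 mid [ 0.41  -0.171] pinch [ 0.41  -0.173]
1222 L 0.124 yaw 3.056 mid [ 0.508 -0.205] pinch [ 0.496 -0.204]
1157 L 0.129 yaw -3.037 mid [ 0.516 -0.258] pinch [ 0.504 -0.259]
```

View pics/w1.png

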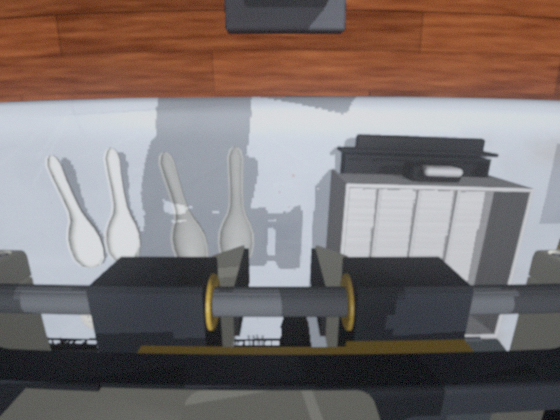

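```bash
python3 - <<'E'
from seg import *
np.set_printoptions(precision=4,suppress=True)
p=imaging.capture('wrist')
for n,h,b in (('s1',(236,148),(235,232)),('s2',(166,154),(189,232)),('s3',(112,149),(122,230)),('s4',(51,156),(85,238))):
    H=atz(p,h,.037);B=atz(p,b,.016);v=(H-B)[:2];y=np.arctan2(v[1],v[0]);u=v/np.hypot(*v);M=H[:2]-.0705*u
    print(n,'yaw %.3f L %.3f'%(y,np.hypot(*v)),'mid',M,'pinch',M+.015*u)
for n,c,z in (('FRrim',(329,174),.088),('FLrim',(533,187),.088),('catchL',(461,170),.06),('catchR',(416,170),.06),('lipR',(357,137),.031),('lipL',(482,139),.031),('wire1',(384,184),.042),('wire2',(418,186),.042),('wire3',(453,188),.042)): print(n,atz(p,c,z))
for n in('chest','basket_floor','tray_lip'):
    for d in imaging.spot_point(p,n)[:1]: print(n,d['conf'],atz(p,d['centre'],dict(chest=0,basket_floor=.036,tray_lip=.027)[n]))
E
```

```text
s1 yaw 3.068 L 0.099 mid [ 0.5138 -0.076 ] pinch [ 0.4988 -0.0749]
s2 yaw -3.022 L 0.094 mid [ 0.5191 -0.1348] pinch [ 0.5042 -0.1366]
s3 yaw 3.018 L 0.097 mid [ 0.5133 -0.2077] pinch [ 0.4984 -0.2058]
s4 yaw -3.059 L 0.100 mid [ 0.5198 -0.2598] pinch [ 0.5049 -0.261 ]
FRrim [0.4614 0.0171 0.088 ]
FLrim [0.4733 0.2108 0.088 ]
catchL [0.4624 0.1537 0.06  ]
catchR [0.4625 0.1077 0.06  ]
lipR [0.433  0.0541 0.031 ]
lipL [0.434  0.1888 0.031 ]
wire1 [0.4804 0.083  0.042 ]
wire2 [0.4826 0.1197 0.042 ]
wire3 [0.4848 0.1582 0.042 ]
chest 0.66 [0.5535 0.1221 0.    ]
basket_floor 0.82 [0.5556 0.1178 0.036 ]
tray_lip 0.92 [0.4327 0.1224 0.027 ]
```

Call:
move_arm(slide=[[-0.5, -2, 1], [-0.5, -2, 2], [-0.4, -0.4, 2], [0, 0, 2], [0, 0, 2], [0, 0, 0], [0, 0, 0], [0, 0, 0]], rotation=[[0.013, 0.007, 0], [0, 0, 0], [0, 0, 0], [0, 0, 0], [0, 0, 0], [0, 0, 0], [0, 0, 0], [0, 0, 0]], gripper=[3.2, 3.2, 3.2, 3.2, 3.2, 3.2, 3.2, 3.2])

```text
t: 7.65
tcp_pos: [0.5, -0.0741, 0.1047]
tool_rot: [-3.141, 0.003, 3.139]
force: [0.3, -0.3, 0.8]
gripper_width: 0.0322
gripper_force: 0.0
```

Call:
move_arm(slide=[[0, 0, 2], [0, 0, 3], [0, 0, 3], [0, 0, 1.6], [0, 0, 0], [0, 0, 0], [0, 0, 0], [0, 0, 0]], rotation=[[0, 0, 0.07], [0, 0, 0], [0, 0, 0], [0, 0, 0], [0, 0, 0], [0, 0, 0], [0, 0, 0], [0, 0, 0]], gripper=[3.2, 3.2, 3.2, 3.2, 3.2, 0.5, 0.5, 0.5], newtons=20)

```text
t: 8.65
tcp_pos: [0.5, -0.074, 0.0086]
tool_rot: [-3.141, 0.002, 3.069]
force: [0.1, -0.0, 0.1]
gripper_width: 0.0073
gripper_force: 0.0
```

Call:
move_arm(slide=[[0, 0, 0], [0, 0, 0], [0, 0, -1], [0, 0, -3], [0, 0, -4], [0, 0, -4], [0, 0, -3], [0, 0, 0]], rotation=[[0, 0, 0], [0, 0, 0], [0, 0, 0], [0, 0, 0], [0, 0, 0], [0, 0, 0], [0, 0, 0], [0, 0, 0]], gripper=[0.5, 0.5, 0.5, 0.5, 0.5, 0.5, 0.5, 0.5])

```text
t: 9.65
tcp_pos: [0.5008, -0.0742, 0.1609]
tool_rot: [-3.14, 0.007, 3.069]
force: [-0.7, 0.1, 0.1]
gripper_width: 0.0054
gripper_force: 0.0
```

```bash
python3 - <<'E'
from h import *
p=imaging.capture('wrist')
q=imaging.capture('side')
cv2.imwrite('pics/m2.png',np.hstack([cv2.resize(p['color'],(400,300)),cv2.resize(q['color'][120:345,100:400],(400,300))])[:,:,::-1])
E
```

```text
(no output)
```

View pics/m2.png

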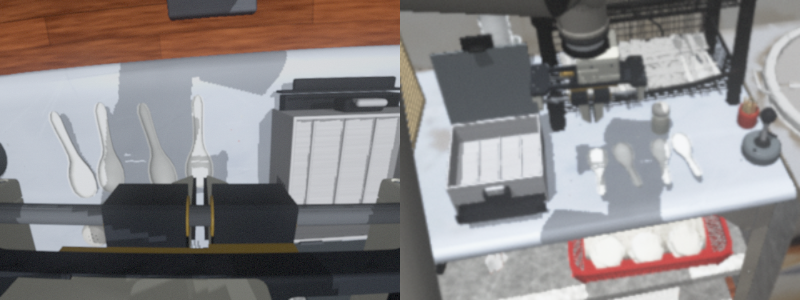

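```bash
cat > wr.py <<'E'
from h import *
import sys
# usage: wr.py hx hy bx by  (pixels of handle tip and bowl/neck axis in wrist picture)
p=imaging.capture('wrist');im=p['color']
a=[float(v) for v in sys.argv[1:]]
h=(a[0],a[1]);b=(a[2],a[3])
H=atz(p,h,.037);B=atz(p,b,.016);v=(H-B)[:2];y=np.arctan2(v[1],v[0]);u=v/np.hypot(*v);M=H[:2]-.0705*u
print('yaw %.3f'%y,'mid',M.round(4),'p22',(M+.022*u).round(4))
E
python3 wr.py 277.5 137 280 228
python3 -c "
from h import *
p=imaging.capture('wrist');cv2.imwrite('pics/w3.png',cv2.resize(p['color'][100:280,180:380],(800,720))[:600,:,::-1])"
```

```text
yaw 3.093 mid [ 0.5135 -0.0747] p22 [ 0.4915 -0.0737]
```

View pics/w3.png

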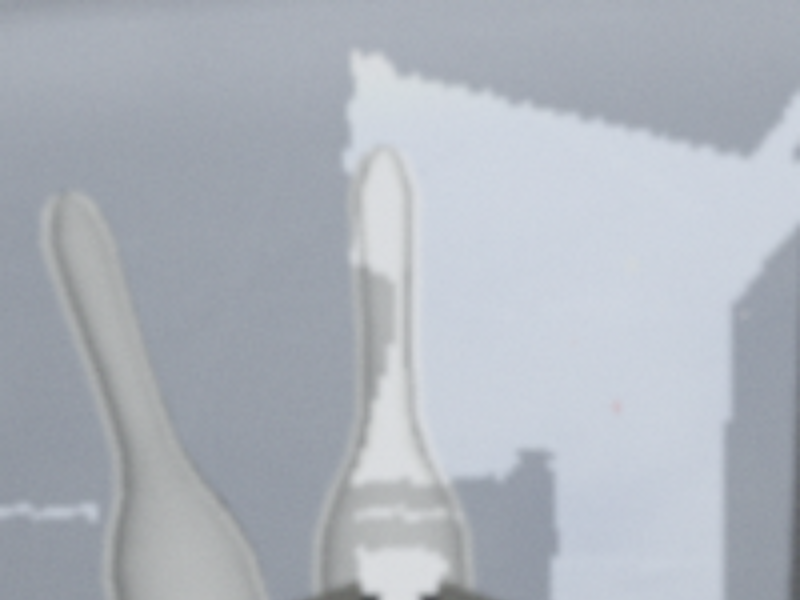

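Call:
move_arm(slide=[[0.5, 0, 3], [0.5, 0, 4], [0, 0, 4], [0, 0, 3], [0, 0, 1.8], [0, 0, 0], [0, 0, 0], [0, 0, 0]], rotation=[[0, 0, 0], [0, 0, 0], [0, 0, 0], [0, 0, 0], [0, 0, 0], [0, 0, 0], [0, 0, 0], [0, 0, 0]], gripper=[3, 3, 3, 3, 3, 3, 0.5, 0.5], newtons=20)

```text
t: 10.85
tcp_pos: [0.4901, -0.0733, 0.0007]
tool_rot: [-3.141, 0.002, 3.069]
force: [-0.8, -1.1, -0.2]
gripper_width: 0.0143
gripper_force: 0.0
```

Call:
move_arm(slide=[[0, 0, 0], [0, 0, 0], [0, 0, 0], [0, 0, 0], [0, 0, 0], [0, 0, 0], [0, 0, 0], [0, 0, 0]], rotation=[[0, 0, 0], [0, 0, 0], [0, 0, 0], [0, 0, 0], [0, 0, 0], [0, 0, 0], [0, 0, 0], [0, 0, 0]], gripper=[0.5, 0.5, 0.5, 0.5, 0.5, 0.5, 0.5, 0.5])

```text
t: 11.85
tcp_pos: [0.4896, -0.0731, -0.0001]
tool_rot: [-3.141, 0.001, 3.069]
force: [0.5, -0.4, 1.0]
gripper_width: 0.0048
gripper_force: 0.1
```

```bash
python3 - <<'E'
from h import *
p=imaging.capture('wrist')
q=imaging.capture('scene')
cv2.imwrite('pics/m4.png',np.hstack([cv2.resize(p['color'][100:300,180:380],(400,400)),cv2.resize(q['color'][160:300,180:320],(400,400))])[:,:,::-1])
print(proj(q,manip.read_state()['tcp_pos']),proj(p,manip.read_state()['tcp_pos']))
E
```

```text
[231.85595782 235.67720857] [279.24750917 245.35778948]
```

View pics/m4.png

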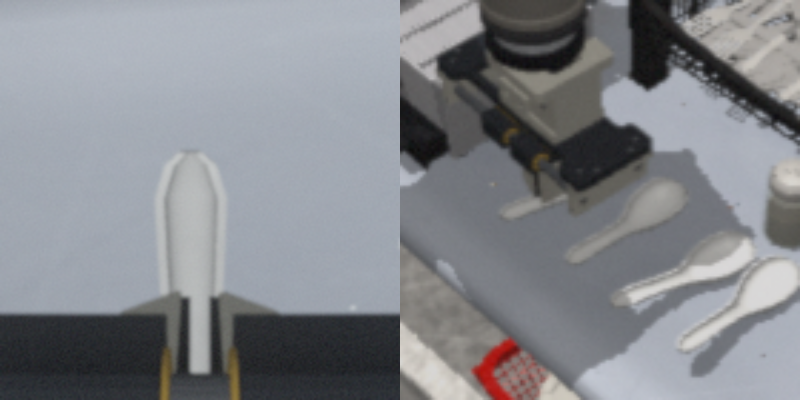

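Call:
move_arm(slide=[[0, 0, 0], [0, 0, 0], [0, 0, 0], [0, 0, 0.2], [0, 0, 0.2], [0, 0, 0], [0, 0, 0], [0, 0, 0]], rotation=[[0, 0, 0], [0, 0, 0], [0, 0, 0], [0, 0, 0], [0, 0, 0], [0, 0, 0], [0, 0, 0], [0, 0, 0]], gripper=[3, 3, 3, 3, 3, 3, 3, 3])

```text
t: 12.95
tcp_pos: [0.4896, -0.0731, -0.004]
tool_rot: [-3.141, 0.001, 3.069]
force: [0.6, 0.4, 0.1]
gripper_width: 0.03
gripper_force: 0.0
```

Call:
move_arm(slide=[[0, 0, 0.3], [0, 0, 0.3], [0, 0, 0.3], [0, 0, 0], [0, 0, 0], [0, 0, 0], [0, 0, 0], [0, 0, 0]], rotation=[[0, 0, 0], [0, 0, 0], [0, 0, 0], [0, 0, 0], [0, 0, 0], [0, 0, 0], [0, 0, 0], [0, 0, 0]], gripper=[3, 3, 3, 3, 3, 3, 3, 3])

```text
t: 13.95
tcp_pos: [0.4896, -0.0731, -0.013]
tool_rot: [-3.141, 0.001, 3.069]
force: [0.3, 0.6, 1.1]
gripper_width: 0.0297
gripper_force: 0.0
```

Call:
move_arm(slide=[[0, 0, 0.2], [0, 0, 0], [0, 0, 0.2], [0, 0, 0], [0, 0, 0], [0, 0, 0], [0, 0, 0], [0, 0, 0]], rotation=[[0, 0, 0], [0, 0, 0], [0, 0, 0], [0, 0, 0], [0, 0, 0], [0, 0, 0], [0, 0, 0], [0, 0, 0]], gripper=[3, 3, 3, 3, 3, 3, 3, 3])

```text
t: 14.95
tcp_pos: [0.4896, -0.0731, -0.0171]
tool_rot: [-3.141, 0.001, 3.069]
force: [-0.4, 0.2, 0.4]
gripper_width: 0.03
gripper_force: 0.3
```

Call:
move_arm(slide=[[0, 0, 0.2], [0, 0, 0], [0, 0, 0], [0, 0, 0], [0, 0, 0], [0, 0, 0], [0, 0, 0], [0, 0, 0]], rotation=[[0, 0, 0], [0, 0, 0], [0, 0, 0], [0, 0, 0], [0, 0, 0], [0, 0, 0], [0, 0, 0], [0, 0, 0]], gripper=[3, 3, 0, 0, 0, 0, 0, 0], newtons=20)

```text
t: 15.95
tcp_pos: [0.4907, -0.0734, -0.0174]
tool_rot: [-3.141, 0.004, 3.069]
force: [-2.9, 1.6, 16.4]
gripper_width: 0.0005
gripper_force: 8.2
```

```bash
python3 - <<'E'
from h import *
p=imaging.capture('wrist')
q=imaging.capture('scene');r=imaging.capture('side')
s=manip.read_state();T=np.array(s['tcp_pos']);print(s['joint_positions'])
for c,n in((q,'scene'),(r,'side'),(p,'wrist')):
  print(n,proj(c,T),proj(c,T+[0,0,.019]))
f=lambda im:cv2.resize(im,(400,300),interpolation=cv2.INTER_CUBIC)
a=np.hstack([f(p['color'][100:310,140:420]),f(q['color'][170:275,180:320])])
b=np.hstack([f(r['color'][185:290,190:330]),f(p['color'])])
cv2.imwrite('pics/m5.png',np.vstack([a,b])[:,:,::-1])
E
```

```text
[-3.03051596e-01  5.81791117e-01  1.85447056e+00  1.03918782e-04
  7.01147429e-01 -1.80121345e+00]
scene [232.65925082 240.30624041] [232.25280282 235.02387209]
side [250.09746883 263.52993377] [249.66810493 259.29305577]
wrist [279.26284464 245.34983582] [279.20033539 258.68512877]
```

View pics/m5.png

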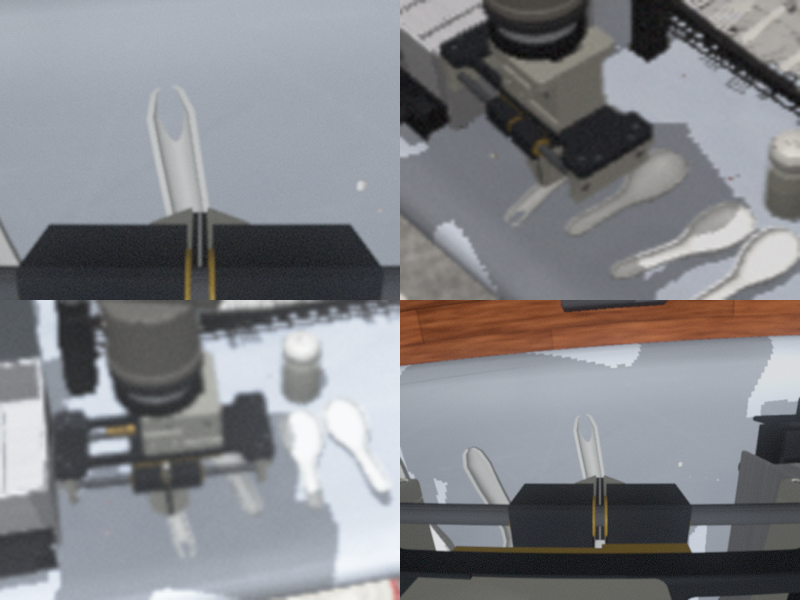

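The fingers closed on top of the handle, so the tips are well above the reported TCP, by roughly 25 mm. I'll lift and re-check the spoon. Then I'll feel for the table with the fingers open.

Call:
move_arm(slide=[[0, 0, -1], [0, 0, -3], [0, 0, -4], [0, 0, -4], [0, 0, -4], [0, 0, 0], [0, 0, 0], [0, 0, 0]], rotation=[[0, 0, 0], [0, 0, 0], [0, 0, 0], [0, 0, 0], [0, 0, 0], [0, 0, 0], [0, 0, 0], [0, 0, 0]], gripper=[0, 0, 4, 4, 4, 4, 4, 4])

```text
t: 17.1
tcp_pos: [0.4885, -0.0728, 0.1396]
tool_rot: [3.141, -0.002, 3.069]
force: [0.5, -0.2, 0.7]
gripper_width: 0.0397
gripper_force: 0.0
```

```bash
python3 - <<'E'
from h import *
p=imaging.capture('wrist');q=imaging.capture('scene');r=imaging.capture('side')
s=manip.read_state();T=np.array(s['tcp_pos']);print(T)
for c,n in((q,'scene'),(r,'side'),(p,'wrist')):
  print(n,proj(c,T),proj(c,T+[0,0,.019]),proj(c,T+[0,0,.03]))
f=lambda im:cv2.resize(im,(400,300),interpolation=cv2.INTER_CUBIC)
a=np.hstack([f(p['color'][100:310,140:420]),f(q['color'][140:245,170:310])])
b=np.hstack([f(r['color'][145:250,190:330]),f(r['color'][185:290,190:330])])
cv2.imwrite('pics/m6.png',np.vstack([a,b])[:,:,::-1])
E
```

```text
[ 0.48895793 -0.07291853  0.14002604]
scene [228.25920954 192.7868539 ] [227.76060711 186.33748107] [227.46661694 182.52865739]
side [246.11856026 225.40796747] [245.58825317 220.13200153] [245.27480973 217.00959636]
wrist [279.10519594 246.23531763] [279.07082091 259.49609019] [279.04758591 268.46931627]
```

View pics/m6.png

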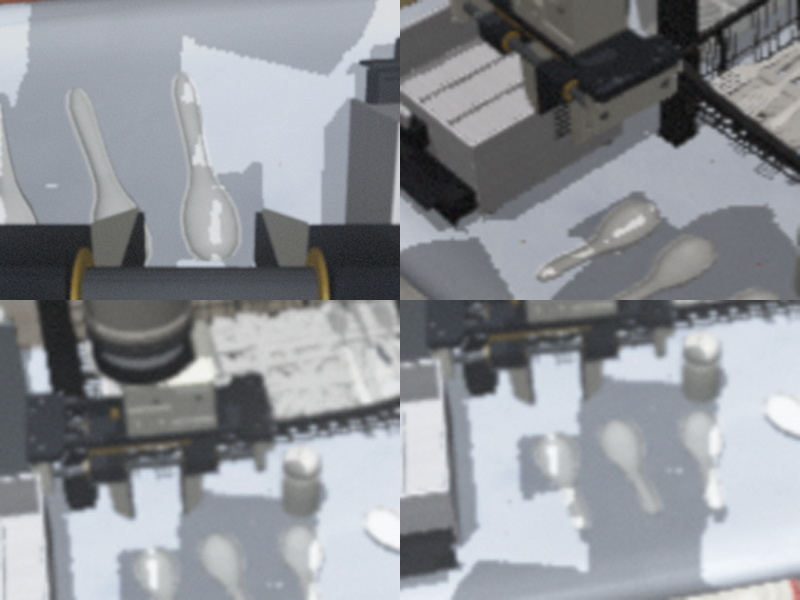

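Call:
move_arm(slide=[[4, 0, 2], [4, 0, 4], [0, 0, 4], [0, 0, 4], [0, 0, 1], [0, 0, 0.3], [0, 0, 0], [0, 0, 0]], rotation=[[0, 0, 0], [0, 0, 0], [0, 0, 0], [0, 0, 0], [0, 0, 0], [0, 0, 0], [0, 0, 0], [0, 0, 0]], gripper=[3, 3, 3, 3, 3, 3, 3, 3])

```text
t: 18.25
tcp_pos: [0.4106, -0.0675, -0.0112]
tool_rot: [-3.141, 0.003, 3.069]
force: [-0.1, -0.4, 0.4]
gripper_width: 0.0301
gripper_force: 0.0
```

Call:
move_arm(slide=[[0, 0, 0.2], [0, 0, 0], [0, 0, 0.2], [0, 0, 0], [0, 0, 0.2], [0, 0, 0], [0, 0, 0], [0, 0, 0]], rotation=[[0, 0, 0], [0, 0, 0], [0, 0, 0], [0, 0, 0], [0, 0, 0], [0, 0, 0], [0, 0, 0], [0, 0, 0]], gripper=[3, 3, 3, 3, 3, 3, 3, 3])

```text
t: 19.25
tcp_pos: [0.4098, -0.0673, -0.0181]
tool_rot: [-3.141, 0.001, 3.069]
force: [0.1, -0.5, 0.3]
gripper_width: 0.0301
gripper_force: 0.0
```

Call:
move_arm(slide=[[0, 0, 0.3], [0, 0, 0], [0, 0, 0.2], [0, 0, 0], [0, 0, 0.2], [0, 0, 0], [0, 0, 0], [0, 0, 0]], rotation=[[0, 0, 0], [0, 0, 0], [0, 0, 0], [0, 0, 0], [0, 0, 0], [0, 0, 0], [0, 0, 0], [0, 0, 0]], gripper=[3, 3, 3, 3, 3, 3, 3, 3])

```text
t: 20.25
tcp_pos: [0.4098, -0.0673, -0.0251]
tool_rot: [-3.141, 0.001, 3.069]
force: [0.5, 0.3, -1.1]
gripper_width: 0.0299
gripper_force: 0.0
```

Call:
move_arm(slide=[[0, 0, 0.2], [0, 0, 0], [0, 0, 0.2], [0, 0, 0], [0, 0, 0.1], [0, 0, 0], [0, 0, 0], [0, 0, 0]], rotation=[[0, 0, 0], [0, 0, 0], [0, 0, 0], [0, 0, 0], [0, 0, 0], [0, 0, 0], [0, 0, 0], [0, 0, 0]], gripper=[3, 3, 3, 3, 3, 3, 3, 3])

```text
t: 21.25
tcp_pos: [0.4102, -0.0674, -0.0262]
tool_rot: [-3.14, 0.004, 3.069]
force: [-14.4, 4.3, 64.3]
gripper_width: 0.0298
gripper_force: 32.1
```

Call:
move_arm(slide=[[0, 0, -1], [0, 0, -3], [-2, 0, -4], [-3, 0, -4], [-3, 0, -4], [0, 0, 0], [0, 0, 0], [0, 0, 0]], rotation=[[0, 0, 0], [0, 0, 0], [0, 0, 0], [0, 0, 0], [0, 0, 0], [0, 0, 0], [0, 0, 0], [0, 0, 0]], gripper=[3, 3, 3, 3, 3, 3, 3, 3])

```text
t: 22.25
tcp_pos: [0.4878, -0.0727, 0.1285]
tool_rot: [3.141, -0.002, 3.069]
force: [0.5, 0.8, 0.1]
gripper_width: 0.0303
gripper_force: 0.0
```

```bash
cat > wseg.py <<'E'
from h import *
# spoon nearest the image column of the TCP in the wrist picture, by local contrast (edges against bluish table)
def wfind(p,save_as=None):
    im=cv2.GaussianBlur(p['color'],(3,3),0).astype(int); d=im[:,:,2]-im[:,:,0]  # blue minus red: table bluish, spoon grey
    m=((d<13)&(im.min(2)>90)).astype(np.uint8); m[262:]=0
    hz=[proj(p,(x,y,0)) for x,y in((.405,-.4),(.405,0.01),(.62,0.01),(.62,-.4))]
    r=np.zeros_like(m);cv2.fillPoly(r,[np.array(hz).astype(int)],1);m*=r
    n,l,s,c=cv2.connectedComponentsWithStats(m);out=[]
    for i in range(1,n):
        if s[i,4]<250: continue
        ys,xs=np.nonzero(l==i);P=np.c_[xs,ys].astype(float);top=P[ys<=ys.min()+1].mean(0)
        # handle axis: row means from top+6 to top+45
        rows=[r0 for r0 in range(ys.min()+6,min(ys.min()+46,ys.max()))]
        cx=[xs[ys==r0].mean() for r0 in rows if (ys==r0).any()];rr=[r0 for r0 in rows if (ys==r0).any()]
        k=np.polyfit(rr,cx,1);h=(np.polyval(k,ys.min()),ys.min());b=(np.polyval(k,ys.min()+45),ys.min()+45)
        H=atz(p,h,.037)
        # axis point height: iterate on slope
        zb=.03
        for _ in range(6):
            B=atz(p,b,zb);L=np.hypot(*(H-B)[:2]);zb=.037-.33*L
        v=(H-B)[:2];u=v/np.hypot(*v);M=H[:2]-.0705*u
        out.append((int(s[i,4]),np.round(h,1),'yaw %.3f'%np.arctan2(u[1],u[0]),'mid',M.round(4),'p22',(M+.022*u).round(4)))
    return out
if __name__=='__main__':
    p=imaging.capture('wrist');print(manip.read_state()['tcp_pos'].__repr__())
    for o in wfind(p): print(*o)
E
python3 wseg.py
```

```text
array([ 0.48804619, -0.07277882,  0.12870364])
832 [118.1 119. ] yaw -2.601 mid [ 0.4654 -0.1627] p22 [ 0.4465 -0.174 ]
2681 [265.5 153. ] yaw -3.058 mid [ 0.5122 -0.0749] p22 [ 0.4903 -0.0767]
2078 [123.1 163. ] yaw 2.983 mid [ 0.5106 -0.2129] p22 [ 0.4888 -0.2094]
2339 [187.9 164. ] yaw -3.071 mid [ 0.5165 -0.1417] p22 [ 0.4945 -0.1432]
1353 [ -1.4 216. ] yaw -3.029 mid [ 0.5489 -0.3208] p22 [ 0.527  -0.3233]
317 [322.7 245. ] yaw -2.815 mid [ 0.5941 -0.0139] p22 [ 0.5732 -0.0209]
```

Call:
move_arm(slide=[[-0.2, -0.4, 3], [0, 0, 4], [0, 0, 4], [0, 0, 3], [0, 0, 1.3], [0, 0, 0], [0, 0, 0], [0, 0, 0]], rotation=[[0, 0, -0.1], [0, 0, -0.056], [0, 0, 0], [0, 0, 0], [0, 0, 0], [0, 0, 0], [0, 0, 0], [0, 0, 0]], gripper=[3, 3, 3, 3, 3, 3, 3, 0], newtons=15)

```text
t: 23.3
tcp_pos: [0.4919, -0.0774, -0.0221]
tool_rot: [-3.14, 0.003, -3.058]
force: [0.6, -0.8, -0.2]
gripper_width: 0.0245
gripper_force: 0.0
```

Call:
move_arm(slide=[[0, 0, 0], [0, 0, 0], [0, 0, 0], [0, 0, 0], [0, 0, 0], [0, 0, 0], [0, 0, -1], [0, 0, -2]], rotation=[[0, 0, 0], [0, 0, 0], [0, 0, 0], [0, 0, 0], [0, 0, 0], [0, 0, 0], [0, 0, 0], [0, 0, 0]], gripper=[0, 0, 0, 0, 0, 0, 0, 0])

```text
t: 24.3
tcp_pos: [0.4905, -0.0769, 0.007]
tool_rot: [3.141, -0.001, -3.058]
force: [0.0, -0.2, -0.2]
gripper_width: 0.0133
gripper_force: 14.9
```

Call:
move_arm(slide=[[0, 0, -3], [0, 0, -4], [0, 0, -4], [0, 3, -2.5], [-1, 5, 0], [-1, 5, 0], [-1, 5, 0], [0, 2, 0]], rotation=[[0, 0, 0], [0, 0, 0.083], [0, 0, 0], [0, 0, 0], [0, 0, 0], [0, 0, 0], [0, 0, 0], [0, 0, 0]], gripper=[0, 0, 0, 0, 0, 0, 0, 0], newtons=25)

```text
t: 25.3
tcp_pos: [0.521, 0.1256, 0.1422]
tool_rot: [3.141, 0.001, -3.139]
force: [0.1, 0.3, -1.1]
gripper_width: 0.0132
gripper_force: 24.9
```

```bash
python3 - <<'E'
from h import *
p=imaging.capture('wrist');s=manip.read_state();print(s['tcp_pos'],s['tool_rot'],s['gripper_width'])
save(p,'w7')
E
```

```text
[0.52057486 0.12683695 0.14215998] [ 3.14042828e+00  8.04034695e-04 -3.13826522e+00] 0.013464216511586162
```

View pics/w7.png

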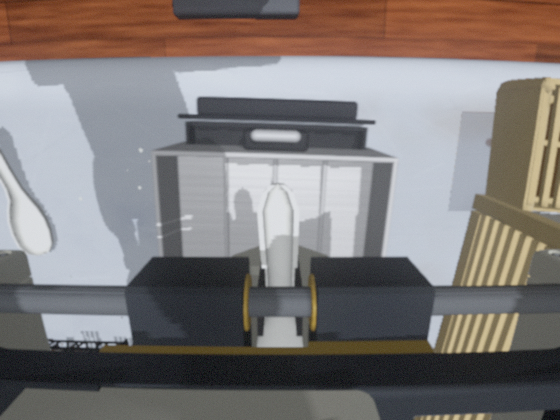

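```bash
python3 - <<'E'
from h import *
p=imaging.capture('wrist');np.set_printoptions(precision=4,suppress=True)
for n,c,z in(('FR',(153,151),.088),('FL',(397,157),.088),('latchR',(245,149),.073),('latchL',(307,150),.073),('lipR',(198,98),.031),('lipL',(357,102),.031),('wR',(227,165),.042),('wC',(276,165),.042),('wL',(323,165),.042)): print(n,atz(p,c,z))
E
```

```text
FR [0.4702 0.0356 0.088 ]
FL [0.474 0.212 0.088]
latchR [0.4703 0.1006 0.073 ]
latchL [0.471  0.1478 0.073 ]
lipR [0.4311 0.0571 0.031 ]
lipL [0.434  0.1933 0.031 ]
wR [0.4871 0.0816 0.042 ]
wC [0.487  0.1239 0.042 ]
wL [0.4869 0.1645 0.042 ]
```

Call:
move_arm(slide=[[-0.8, 2.6, 0], [-0.75, 2.5, 0], [0, 0, 0], [0, 0, 2], [0, 0, 2], [0, 0, 2], [0, 0, 0], [0, 0, 0]], rotation=[[0, 0, 0], [0, 0, 0], [0, 0, -0.098], [0, 0, 0], [0, 0, 0], [0, 0, 0], [0, 0, 0], [0, 0, 0]], gripper=[0, 0, 0, 0, 0, 0, 0, 0])

```text
t: 26.4
tcp_pos: [0.5371, 0.1734, 0.0828]
tool_rot: [-3.141, 0.002, -3.044]
force: [-0.7, -0.9, -0.5]
gripper_width: 0.0131
gripper_force: 24.9
```

Call:
move_arm(slide=[[0, 0, 2], [0, 0, 2], [0, 0, 1.5], [0, 0, 1], [0, 0, 0], [0, 0, 0], [0, 0, 0], [0, 0, 0]], rotation=[[0, 0, 0], [0, 0, 0], [0, 0, 0], [0, 0, 0], [0, 0, 0], [0, 0, 0], [0, 0, 0], [0, 0, 0]], gripper=[0, 0, 0, 0, 0, 0, 0, 0])

```text
t: 27.4
tcp_pos: [0.537, 0.1738, 0.0172]
tool_rot: [-3.141, 0.002, -3.043]
force: [1.4, 0.6, 0.4]
gripper_width: 0.0128
gripper_force: 25.0
```

Call:
move_arm(slide=[[0, 0.3, 0.2], [0, 0, 0], [0, 0, 0], [0, 0, 0], [0, 0, 0], [0, 0, -2], [0, 0, -3], [0, 0, -4]], rotation=[[0, 0, 0], [0, 0, 0], [0, 0, 0], [0, 0, 0], [0, 0, 0], [0, 0, 0], [0, 0, 0], [0, 0, 0]], gripper=[0, 0, 1.9, 1.9, 1.9, 1.9, 1.9, 1.9])

```text
t: 28.4
tcp_pos: [0.5357, 0.1763, 0.1051]
tool_rot: [-3.14, -0.001, -3.043]
force: [0.8, 0.8, 0.5]
gripper_width: 0.0189
gripper_force: 0.0
```

Call:
move_arm(slide=[[0.7, -5, -3], [0.7, -5, 0], [0.7, -6, 0], [0.7, -6, 0], [0.7, -6, 0], [0, -3, 0], [0, 0, 0], [0, 0, 0]], rotation=[[0, 0, 0.1], [0, 0, 0], [0, 0, 0], [0, 0, 0], [0, 0, 0], [0, 0, 0], [0, 0, 0], [0, 0, 0]], gripper=[1.9, 1.9, 3, 3, 3, 3, 3, 3])

```text
t: 29.4
tcp_pos: [0.5056, -0.133, 0.1349]
tool_rot: [-3.142, 0.001, 3.14]
force: [0.6, 0.2, 0.3]
gripper_width: 0.0299
gripper_force: 0.0
```

```bash
python3 wseg.py; python3 - <<'E'
from h import *
r=imaging.capture('side');cv2.imwrite('pics/m8.png',cv2.resize(r['color'][190:295,110:310],(800,420))[:,:,::-1])
E
```

```text
array([ 0.50566531, -0.13253676,  0.13492352])
315 [140.2  91. ] yaw 2.291 mid [ 0.4568 -0.2996] p22 [ 0.4423 -0.2831]
706 [165.6  90. ] yaw -2.636 mid [ 0.4715 -0.1913] p22 [ 0.4522 -0.202 ]
3824 [196.3 129. ] yaw 3.004 mid [ 0.511  -0.2119] p22 [ 0.4892 -0.2089]
3423 [262.6 135. ] yaw -3.043 mid [ 0.5165 -0.14  ] p22 [ 0.4947 -0.1421]
3354 [ 25.6 151. ] yaw -2.775 mid [ 0.5234 -0.3298] p22 [ 0.5029 -0.3376]
321 [323.8 245. ] yaw -2.794 mid [ 0.6116 -0.0682] p22 [ 0.5909 -0.0757]
```

View pics/m8.png

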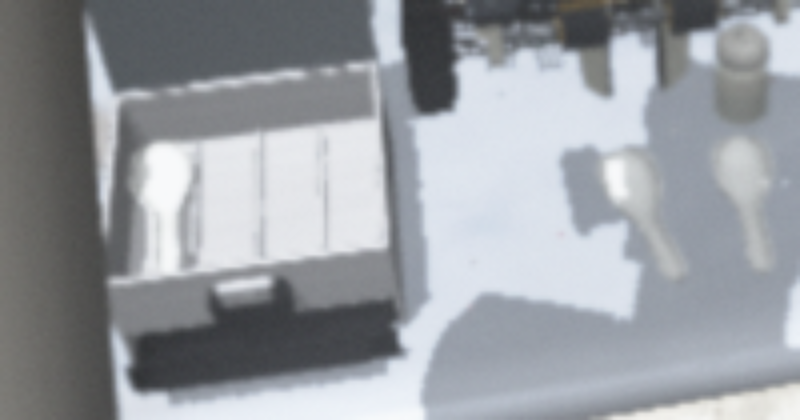

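Call:
move_arm(slide=[[1.1, -0.95, 3], [0, 0, 4], [0, 0, 4], [0, 0, 3], [0, 0, 1.8], [0, 0, 0], [0, 0, 0], [0, 0, 0]], rotation=[[0, 0, 0], [0, 0, -0.1], [0, 0, 0], [0, 0, 0], [0, 0, 0], [0, 0, 0], [0, 0, 0], [0, 0, 0]], gripper=[3, 3, 3, 3, 3, 3, 3, 0], newtons=20)

```text
t: 30.5
tcp_pos: [0.4954, -0.1429, -0.0224]
tool_rot: [-3.141, 0.002, -3.043]
force: [-0.4, 0.6, -0.1]
gripper_width: 0.0237
gripper_force: 0.0
```

Call:
move_arm(slide=[[0, 0, 0], [0, 0, 0], [0, 0, 0], [0, 0, 0], [0, 0, -1], [0, 0, -4], [0, 0, -5], [0, 0, -5]], rotation=[[0, 0, 0], [0, 0, 0], [0, 0, 0], [0, 0, 0], [0, 0, 0], [0, 0, 0], [0, 0, 0], [0, 0, 0]], gripper=[0, 0, 0, 0, 0, 0, 0, 0])

```text
t: 31.5
tcp_pos: [0.4944, -0.1429, 0.1289]
tool_rot: [-3.141, 0.001, -3.043]
force: [1.3, -0.4, 0.2]
gripper_width: 0.0133
gripper_force: 19.9
```

Call:
move_arm(slide=[[0, 0, 0], [0, 0, 0], [-0.2, 4.3, 0], [-0.2, 4.3, 0], [-0.2, 4.3, 0], [-0.2, 4.3, 0], [-0.1, 4.2, 0], [0, 0, 0]], rotation=[[0, 0, 0.121], [0, 0, 0.121], [0, 0, 0], [0, 0, 0], [0, 0, 0], [0, 0, 0], [0, 0, 0], [0, 0, 0]], gripper=[0, 0, 0, 0, 0, 0, 0, 0])

```text
t: 32.5
tcp_pos: [0.5342, 0.0699, 0.1273]
tool_rot: [3.141, 0.001, 3.002]
force: [-1.0, -0.3, -0.4]
gripper_width: 0.0135
gripper_force: 19.9
```

```bash
python3 go.py .534 .0677 .0155 3.1416 0 2.998
```

```text
rot [0.    0.001 0.004] slide cm before turning [ 0.007 -0.226 11.184] after [-0.008 -0.223 11.184]
```

Call:
move_arm(slide=[[0, -0.2, 2], [0, 0, 3], [0, 0, 3], [0, 0, 2], [0, 0, 0.9], [0, 0, 0.2], [0, 0, 0], [0, 0, 0]], rotation=[[0, 0, 0], [0, 0, 0], [0, 0, 0], [0, 0, 0], [0, 0, 0], [0, 0, 0], [0, 0, 0], [0, 0, 0]], gripper=[0, 0, 0, 0, 0, 0, 0, 0])

```text
t: 33.5
tcp_pos: [0.5345, 0.0652, 0.0168]
tool_rot: [-3.141, 0.002, 2.998]
force: [-1.9, -1.4, 4.3]
gripper_width: 0.0133
gripper_force: 20.0
```

Call:
move_arm(slide=[[0, 0.2, 0], [0, 0, 0], [0, 0, 0], [0, 0, 0], [0, 0, 0], [0, 0, -2], [0, 0, -3], [0, 0, -4]], rotation=[[0, 0, 0], [0, 0, 0], [0, 0, 0], [0, 0, 0], [0, 0, 0], [0, 0, 0], [0, 0, 0], [0, 0, 0]], gripper=[0, 0, 1.9, 1.9, 1.9, 1.9, 1.9, 1.9])

```text
t: 34.5
tcp_pos: [0.5331, 0.0679, 0.1055]
tool_rot: [3.142, -0.003, 2.998]
force: [0.7, -0.2, -1.1]
gripper_width: 0.0191
gripper_force: 0.0
```

```bash
python3 go.py .4892 -.2089 .135 3.1416 0 3.004
```

```text
rot [ 0.    -0.003 -0.006] slide cm before turning [  0.39  -28.026  -2.95 ] after [  0.552 -28.023  -2.948]
```

Call:
move_arm(slide=[[0, -3, -2], [0, -5, -1], [0, -5, 0], [0.1, -5, 0], [0.1, -5, 0], [0.2, -5, 0], [0, 0, 0], [0, 0, 0]], rotation=[[0, 0, 0], [0, 0, 0], [0, 0, 0], [0, 0, 0], [0, 0, 0], [0, 0, 0], [0, 0, 0], [0, 0, 0]], gripper=[1.9, 1.9, 3, 3, 3, 3, 3, 3])

```text
t: 35.5
tcp_pos: [0.49, -0.2083, 0.1354]
tool_rot: [3.14, -0.0, 2.997]
force: [-0.5, -0.1, 0.1]
gripper_width: 0.03
gripper_force: 0.0
```

```bash
python3 wseg.py; python3 go.py .4892 -.2089 -.0235 3.1416 0 3.004
```

```text
array([ 0.49015578, -0.20790035,  0.13556009])
428 [491.  75.] yaw 3.087 mid [ 0.4774 -0.0244] p22 [ 0.4555 -0.0232]
2506 [220.4 116. ] yaw 1.651 mid [ 0.4146 -0.3161] p22 [ 0.4128 -0.2941]
2896 [277.9 147. ] yaw 3.028 mid [ 0.5111 -0.2103] p22 [ 0.4893 -0.2078]
1763 [110. 191.] yaw -2.756 mid [ 0.5224 -0.3291] p22 [ 0.502  -0.3374]
328 [232.4 245. ] yaw 2.810 mid [ 0.5898 -0.2796] p22 [ 0.569  -0.2725]
339 [324.2 245. ] yaw -2.964 mid [ 0.6047 -0.1607] p22 [ 0.583  -0.1645]
rot [ 0.001  0.    -0.006] slide cm before turning [ 0.082 -0.126 15.906] after [ 0.081 -0.112 15.906]
```

Call:
move_arm(slide=[[0.1, 0, 3], [0, 0, 4], [0, 0, 4], [0, 0, 3], [0, 0, 1.9], [0, 0, 0], [0, 0, 0], [0, 0, 0]], rotation=[[0, 0, -0.02], [0, 0, 0], [0, 0, 0], [0, 0, 0], [0, 0, 0], [0, 0, 0], [0, 0, 0], [0, 0, 0]], gripper=[3, 3, 3, 3, 3, 3, 3, 0], newtons=20)

```text
t: 36.55
tcp_pos: [0.4899, -0.2087, -0.0225]
tool_rot: [-3.141, 0.002, 3.019]
force: [0.8, -0.0, -0.4]
gripper_width: 0.0239
gripper_force: 0.0
```

Call:
move_arm(slide=[[0, 0, 0], [0, 0, 0], [0, 0, 0], [0, 0, 0], [0, 0, -1], [0, 0, -4], [0, 0, -5], [0, 0, -5]], rotation=[[0, 0, 0], [0, 0, 0], [0, 0, 0], [0, 0, 0], [0, 0, 0], [0, 0, 0], [0, 0, 0], [0, 0, 0]], gripper=[0, 0, 0, 0, 0, 0, 0, 0])

```text
t: 37.55
tcp_pos: [0.4889, -0.2089, 0.129]
tool_rot: [-3.141, 0.001, 3.018]
force: [0.2, 0.1, -1.4]
gripper_width: 0.0136
gripper_force: 20.0
```

```bash
python3 go.py .5355 .144 .127 3.1416 0 3.1206
python3 - <<'E'
from h import *
r=imaging.capture('side');cv2.imwrite('pics/m9.png',cv2.resize(r['color'][200:280,110:230],(800,533),interpolation=cv2.INTER_CUBIC)[:,:,::-1])
c=np.array([.557,.1222]);R=np.array([[1,.021],[-.021,1]])
for y in(-.086,-.043,0,.043,.086):
  for x in(-.0785,.0785): print((x,y),((proj(r,(*(c+R@[x,y]),.036))-[110,200])*6.667).round())
E
```

```text
rot [-0.     0.001 -0.103] slide cm before turning [-0.265 35.592  0.19 ] after [-3.916 35.377  0.199]
(-0.0785, -0.086) [648. 416.]
(0.0785, -0.086) [627. 127.]
(-0.0785, -0.043) [537. 433.]
(0.0785, -0.043) [526. 140.]
(-0.0785, 0) [425. 449.]
(0.0785, 0) [425. 154.]
(-0.0785, 0.043) [313. 465.]
(0.0785, 0.043) [323. 168.]
(-0.0785, 0.086) [200. 482.]
(0.0785, 0.086) [221. 182.]
```

View pics/m9.png

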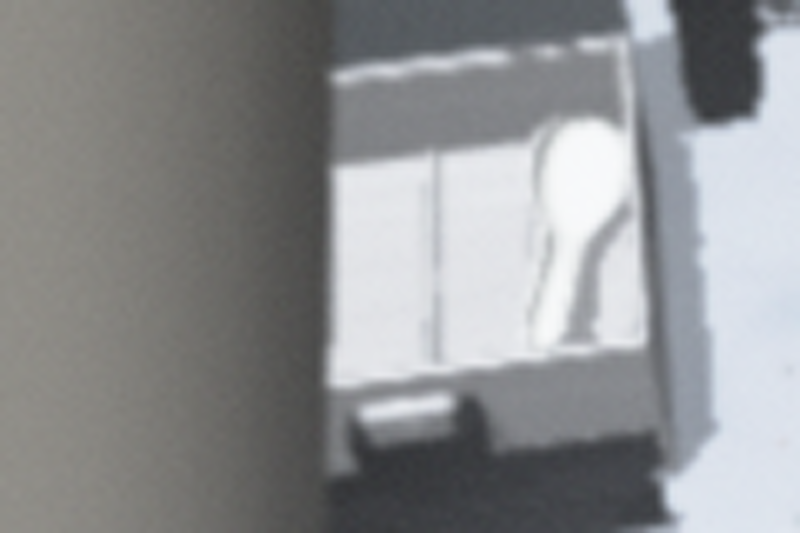

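Call:
move_arm(slide=[[0, 0, 0], [-0.8, 5, 0], [-0.8, 5, 0], [-0.8, 5, 0], [-0.8, 5, 0], [-0.8, 5, 0], [-0.8, 5, 0], [-0.8, 4.7, 0]], rotation=[[0, 0, -0.152], [0, 0, 0], [0, 0, 0], [0, 0, 0], [0, 0, 0], [0, 0, 0], [0, 0, 0], [0, 0, 0]], gripper=[0, 0, 0, 0, 0, 0, 0, 0])

```text
t: 38.6
tcp_pos: [0.5353, 0.1412, 0.1273]
tool_rot: [-3.141, 0.001, -3.113]
force: [0.4, -0.5, -1.1]
gripper_width: 0.0136
gripper_force: 20.0
```

```bash
sleep 0; python3 -c "
from h import *
imaging.capture('wrist');imaging.capture('wrist')";python3 go.py .5354 .140 .0155 3.1416 0 -3.113
```

```text
rot [0.001 0.002 0.004] slide cm before turning [ 0.033 -0.364 11.166] after [ 0.011 -0.354 11.166]
```

Call:
move_arm(slide=[[0, -0.35, 2], [0, 0, 3], [0, 0, 3], [0, 0, 2], [0, 0, 0.9], [0, 0, 0.2], [0, 0, 0], [0, 0, 0]], rotation=[[0, 0, 0], [0, 0, 0], [0, 0, 0], [0, 0, 0], [0, 0, 0], [0, 0, 0], [0, 0, 0], [0, 0, 0]], gripper=[0, 0, 0, 0, 0, 0, 0, 0])

```text
t: 39.7
tcp_pos: [0.5361, 0.1359, 0.0167]
tool_rot: [-3.141, 0.002, -3.113]
force: [0.4, 0.0, -0.1]
gripper_width: 0.0131
gripper_force: 20.0
```

Call:
move_arm(slide=[[0, 0, 0], [0, 0, 0], [0, 0, 0], [0, 0, 0], [0, 0, -2], [0, 0, -3], [0, 0, -4], [0, 0, -3]], rotation=[[0, 0, 0], [0, 0, 0], [0, 0, 0], [0, 0, 0], [0, 0, 0], [0, 0, 0], [0, 0, 0], [0, 0, 0]], gripper=[1.8, 1.8, 1.8, 1.8, 1.8, 1.8, 1.8, 1.8])

```text
t: 40.7
tcp_pos: [0.5358, 0.136, 0.1376]
tool_rot: [-3.141, 0.002, -3.113]
force: [1.0, -1.3, -1.4]
gripper_width: 0.0181
gripper_force: 0.0
```

```bash
python3 go.py .502 -.30 .13 3.1416 0 -3.0
```

```text
rot [-0.     0.002 -0.113] slide cm before turning [  4.616 -43.49    0.761] after [  9.501 -42.69    0.76 ]
```

Call:
move_arm(slide=[[0.5, -5, 0], [0.5, -6, 0], [0.5, -6, 0], [0.5, -6, 0], [0.5, -6, 0], [0.7, -6, 0], [0.7, -6, 0], [0.7, -3, 0]], rotation=[[0, 0, 0], [0, 0, 0], [0, 0, 0], [0, 0, 0], [0, 0, 0], [0, 0, 0], [0, 0, 0], [0, 0, -0.15]], gripper=[2, 3, 3, 3, 3, 3, 3, 3])

```text
t: 41.7
tcp_pos: [0.5013, -0.3083, 0.1358]
tool_rot: [-3.14, 0.001, -2.963]
force: [0.8, 1.2, -0.7]
gripper_width: 0.0299
gripper_force: 0.0
```

```bash
python3 wseg.py;python3 sp.py scene; python3 seg.py side;  python3 go.py .502 -.3374 .135 3.1416 0 -2.756
```

```text
array([ 0.50054398, -0.31108568,  0.13575234])
3104 [220.9  75. ] yaw -2.233 mid [ 0.448  -0.3182] p22 [ 0.4345 -0.3355]
3480 [232. 145.] yaw -2.726 mid [ 0.5229 -0.3284] p22 [ 0.5028 -0.3373]
318 [326.1 246. ] yaw -2.741 mid [ 0.5989 -0.2312] p22 [ 0.5787 -0.2397]
317 [547.4 249. ] yaw -2.614 mid [ 0.561  -0.0114] p22 [ 0.542  -0.0224]
scene
0.7 mid [ 0.522 -0.327] yaw -2.701 L 0.134 pinch [ 0.511 -0.332] [328.25 261.  ] [312.5  301.75]
0.53 mid [ 0.552 -0.399] yaw -2.621 L 0.097 pinch [ 0.545 -0.404] [358. 277.] [353. 307.]
side
rot [ 0.     0.001 -0.21 ] slide cm before turning [ 0.53  -3.189  0.07 ] after [ 1.184 -3.008  0.072]
```

Call:
move_arm(slide=[[0, 0, 0], [0, 0, 0], [0, 0, 0], [0, 0, 0], [0, 0, 0], [0, 0, 0], [0, 0, 0], [0, 0, 0]], rotation=[[0, 0, 0.18], [0, 0, 0.18], [0, 0, 0.18], [0, 0, 0.18], [0, 0, 0.18], [0, 0, 0.18], [0, 0, 0.18], [0, 0, 0.18]], gripper=[0, 0, 0, 0, 0, 0, 0, 0])

```text
t: 42.9
tcp_pos: [0.5025, -0.3032, 0.1362]
tool_rot: [3.141, 0.0, 1.874]
force: [-0.9, 0.4, -0.2]
gripper_width: 0.0005
gripper_force: 0.0
```

Call:
move_arm(slide=[[0, 0, 0], [0, 0, 0], [0, 0, 0], [0, 0, 0], [0, 0, 0], [0, 0, 0], [0, 0, 0], [0, 0, 0]], rotation=[[0, 0, 0.15], [0, 0, 0.15], [0, 0, 0], [0, 0, 0], [0, 0, 0], [0, 0, 0], [0, 0, 0], [0, 0, 0]], gripper=[0, 0, 0, 0, 0, 0, 0, 0])

```text
t: 43.9
tcp_pos: [0.5019, -0.3052, 0.136]
tool_rot: [3.141, 0.0, 1.58]
force: [-0.3, 0.1, 0.6]
gripper_width: 0.0005
gripper_force: 0.0
```

```bash
python3 go.py .54 -.355 -.02 3.1416 0 1.5708;python3 - <<'E'
from h import *
q=imaging.capture('side');r=imaging.capture('scene')
for n in('stick_ball','pod','run_bar'):
    for c in (q,r): print(n,[(round(d['conf'],2),atz(c,d['centre'],dict(stick_ball=.11,pod=0,run_bar=.036)[n]).round(4)) for d in imaging.spot_point(c,n)[:2]])
E
```

```text
rot [0.001 0.    0.009] slide cm before turning [-5.007  3.744 15.608] after [-4.978  3.806 15.602]
stick_ball [(0.74, array([ 0.5029, -0.4238,  0.11  ]))]
stick_ball [(0.52, array([ 0.5124, -0.4191,  0.11  ])), (0.48, array([0.5186, 0.0874, 0.11  ]))]
pod [(0.79, array([ 0.5226, -0.427 ,  0.    ]))]
pod [(0.64, array([ 0.5124, -0.4241, -0.    ])), (0.57, array([ 0.4474,  0.1517, -0.    ]))]
run_bar [(0.71, array([ 0.5686, -0.4573,  0.036 ])), (0.58, array([ 0.5439, -0.4514,  0.036 ]))]
run_bar [(0.58, array([ 0.5258, -0.4462,  0.036 ]))]
```

Call:
move_arm(slide=[[-2.5, 2, 0], [-2.5, 1.75, 0], [0, 0, 3], [0, 0, 4], [0, 0, 4], [0, 0, 3], [0, 0, 1.5], [0, 0, 0]], rotation=[[0, 0, 0], [0, 0, 0], [0, 0, 0], [0, 0, 0], [0, 0, 0], [0, 0, 0], [0, 0, 0], [0, 0, 0]], gripper=[0, 0, 0, 0, 0, 0, 0, 0])

```text
t: 45.3
tcp_pos: [0.5398, -0.3546, -0.0196]
tool_rot: [-3.141, -0.001, 1.58]
force: [0.4, -0.6, 0.2]
gripper_width: 0.0005
gripper_force: 0.0
```

Call:
move_arm(slide=[[1, 0, 0], [1, 0, 0], [1, 0, 0], [1, 0, 0], [1, 0, 0], [1, 0, 0], [0.5, 0, 0], [0, 0, 0]], rotation=[[0, 0, 0], [0, 0, 0], [0, 0, 0], [0, 0, 0], [0, 0, 0], [0, 0, 0], [0, 0, 0], [0, 0, 0]], gripper=[0, 0, 0, 0, 0, 0, 0, 0])

```text
t: 46.3
tcp_pos: [0.5395, -0.2895, -0.0189]
tool_rot: [3.141, 0.0, 1.58]
force: [0.4, -0.8, -0.9]
gripper_width: 0.0004
gripper_force: 0.0
```

Call:
move_arm(slide=[[-1, 0, 0], [0, 0, -3], [0, 0, -5], [0, 0, -5], [0, -1.5, -3], [0, -1.5, 0], [0, 0, 0], [0, 0, 0]], rotation=[[0, 0, 0], [0, 0, 0], [0, 0, 0], [0, 0, -0.15], [0, 0, -0.18], [0, 0, -0.18], [0, 0, -0.18], [0, 0, -0.18]], gripper=[0, 0, 0, 3, 3, 3, 3, 3])

```text
t: 47.3
tcp_pos: [0.5102, -0.3084, 0.1413]
tool_rot: [3.141, 0.002, 2.455]
force: [-0.3, -0.2, 0.1]
gripper_width: 0.0301
gripper_force: 0.0
```

Call:
move_arm(slide=[[0, 0, 0], [0, 0, 0], [0, 0, 0], [0, 0, 0], [0, 0, 0], [0, 0, 0], [0, 0, 0], [0, 0, 0]], rotation=[[0, 0, -0.18], [0, 0, -0.18], [0, 0, -0.18], [0, 0, -0.18], [0, 0, 0], [0, 0, 0], [0, 0, 0], [0, 0, 0]], gripper=[3, 3, 3, 3, 3, 3, 3, 3])

```text
t: 48.3
tcp_pos: [0.5105, -0.3072, 0.141]
tool_rot: [-3.141, 0.001, -3.114]
force: [0.1, 0.1, 0.5]
gripper_width: 0.0299
gripper_force: 0.0
```

```bash
python3 wseg.py; python3 sp.py scene side
```

```text
array([ 0.51047002, -0.30718965,  0.14106229])
3080 [226.7  79. ] yaw -2.813 mid [ 0.4743 -0.3306] p22 [ 0.4534 -0.3377]
2973 [374.5 154. ] yaw 2.797 mid [ 0.5318 -0.2494] p22 [ 0.5111 -0.242 ]
329 [232.5 245. ] yaw 2.982 mid [ 0.6235 -0.3613] p22 [ 0.6018 -0.3578]
318 [547.2 249. ] yaw -2.754 mid [ 0.6163 -0.0171] p22 [ 0.5959 -0.0254]
scene
0.83 mid [ 0.53  -0.258] yaw 2.656 L 0.133 pinch [ 0.519 -0.253] [327.  257.5] [271.5 265. ]
0.62 mid [ 0.554 -0.402] yaw -2.683 L 0.097 pinch [ 0.546 -0.406] [360.667 277.667] [353. 307.]
side
0.86 mid [ 0.535 -0.255] yaw 2.717 L 0.134 pinch [ 0.523 -0.25 ] [314.667 216.333] [307.    246.667]
```

Call:
move_arm(slide=[[0, 2, 0], [0, 2, 0], [0, 2.4, 0], [0, 0, 0], [0, 0, 0], [0, 0, 0], [0, 0, 0], [0, 0, 0]], rotation=[[0, 0, 0], [0, 0, 0], [0, 0, 0], [0, 0, 0.14], [0, 0, 0.14], [0, 0, 0.1], [0, 0, 0], [0, 0, 0]], gripper=[3, 3, 3, 3, 3, 3, 3, 3])

```text
t: 49.55
tcp_pos: [0.5087, -0.2424, 0.1411]
tool_rot: [3.142, 0.001, 2.792]
force: [-0.7, -0.3, -0.2]
gripper_width: 0.0295
gripper_force: 0.0
```

```bash
python3 wseg.py; python3 go.py .511 -.242 -.0235 3.1416 0 2.77
```

```text
array([ 0.50867611, -0.24262421,  0.14109647])
653 [499.3   0. ] yaw 2.325 mid [ 0.4603 -0.0712] p22 [ 0.4452 -0.0551]
2375 [227. 104.] yaw 1.598 mid [ 0.4164 -0.3252] p22 [ 0.4158 -0.3032]
2708 [281.6 151. ] yaw 2.745 mid [ 0.532  -0.2523] p22 [ 0.5117 -0.2438]
328 [233. 245.] yaw 2.571 mid [ 0.5928 -0.3359] p22 [ 0.5743 -0.324 ]
348 [323. 244.] yaw -3.104 mid [ 0.6319 -0.2154] p22 [ 0.6099 -0.2162]
rot [0.    0.001 0.022] slide cm before turning [-0.179  0.137 16.46 ] after [-0.194  0.143 16.46 ]
```

Call:
move_arm(slide=[[-0.3, 0, 3], [0, 0, 4], [0, 0, 4], [0, 0, 3], [0, 0, 2.4], [0, 0, 0], [0, 0, 0], [0, 0, 0]], rotation=[[0, 0, 0.045], [0, 0, 0], [0, 0, 0], [0, 0, 0], [0, 0, 0], [0, 0, 0], [0, 0, 0], [0, 0, 0]], gripper=[3, 3, 3, 3, 3, 3, 3, 0], newtons=20)

```text
t: 50.6
tcp_pos: [0.5119, -0.2443, -0.0226]
tool_rot: [-3.142, 0.002, 2.745]
force: [-1.1, -0.1, -0.1]
gripper_width: 0.0239
gripper_force: 0.0
```

Call:
move_arm(slide=[[0, 0, 0], [0, 0, 0], [0, 0, 0], [0, 0, 0], [0, 0, -1], [0, 0, -4], [0, 0, -5], [0, 0, -5]], rotation=[[0, 0, 0], [0, 0, 0], [0, 0, 0], [0, 0, 0], [0, 0, 0], [0, 0, 0], [0, 0, 0], [0, 0, 0]], gripper=[0, 0, 0, 0, 0, 0, 0, 0])

```text
t: 51.6
tcp_pos: [0.5113, -0.2441, 0.1291]
tool_rot: [3.142, 0.001, 2.745]
force: [1.4, -0.8, -0.2]
gripper_width: 0.0134
gripper_force: 20.0
```

Call:
move_arm(slide=[[0, 0, 0], [0, 0, 0], [0, 5, 0], [0, 5, 0], [0, 5, 0], [0, 5, 0], [0, 5, 0], [0, 5, 0]], rotation=[[0, 0, -0.165], [0, 0, -0.16], [0, 0, 0], [0, 0, 0], [0, 0, 0], [0, 0, 0], [0, 0, 0], [0, 0, 0]], gripper=[0, 0, 0, 0, 0, 0, 0, 0])

```text
t: 52.6
tcp_pos: [0.533, 0.0566, 0.1277]
tool_rot: [-3.141, 0.002, 3.07]
force: [1.0, 1.2, -0.5]
gripper_width: 0.0133
gripper_force: 20.0
```

Call:
move_arm(slide=[[0, 4.5, 0], [0, 0, 0], [0, 0, 0], [0, 0, 0], [0, 0, 0], [0, 0, 0], [0, 0, 0], [0, 0, 0]], rotation=[[0, 0, 0], [0, 0, 0], [0, 0, 0], [0, 0, 0], [0, 0, 0], [0, 0, 0], [0, 0, 0], [0, 0, 0]], gripper=[0, 0, 0, 0, 0, 0, 0, 0])

```text
t: 53.6
tcp_pos: [0.5362, 0.0998, 0.1269]
tool_rot: [-3.141, 0.001, 3.07]
force: [-0.5, -0.6, -0.6]
gripper_width: 0.0134
gripper_force: 20.0
```

```bash
python3 go.py .5346 .102 .0155 3.1416 0 3.07
python3 - <<'E'
from h import *
p=imaging.capture('wrist');r=imaging.capture('side');save(p,'w10')
f=lambda im:cv2.resize(im,(400,300),interpolation=cv2.INTER_CUBIC)
cv2.imwrite('pics/m10.png',np.hstack([f(p['color'][100:280,160:400]),f(r['color'][190:295,110:250])])[:,:,::-1])
E
```

```text
rot [-0.     0.001 -0.   ] slide cm before turning [ 0.188  0.212 11.142] after [ 0.176  0.209 11.143]
```

View pics/m10.png

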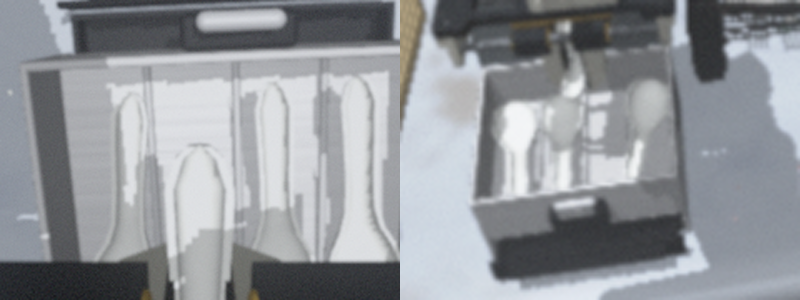

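Call:
move_arm(slide=[[0.1, 0.1, 2], [0, 0, 3], [0, 0, 3], [0, 0, 2], [0, 0, 0.9], [0, 0, 0.2], [0, 0, 0], [0, 0, 0]], rotation=[[0, 0, 0], [0, 0, 0], [0, 0, 0], [0, 0, 0], [0, 0, 0], [0, 0, 0], [0, 0, 0], [0, 0, 0]], gripper=[0, 0, 0, 0, 0, 0, 0, 0])

```text
t: 54.7
tcp_pos: [0.536, 0.1009, 0.0167]
tool_rot: [-3.141, 0.003, 3.07]
force: [-0.2, 0.5, -1.4]
gripper_width: 0.0136
gripper_force: 20.0
```

Call:
move_arm(slide=[[0, 0, 0], [0, 0, 0], [0, 0, 0], [0, 0, 0], [0, 0, -2], [0, 0, -3], [0, 0, -4], [0, 0, -3]], rotation=[[0, 0, 0], [0, 0, 0], [0, 0, 0], [0, 0, 0], [0, 0, 0], [0, 0, 0], [0, 0, 0], [0, 0, 0]], gripper=[1.8, 1.8, 1.8, 1.8, 1.8, 1.8, 1.8, 1.8])

```text
t: 55.7
tcp_pos: [0.5356, 0.101, 0.1376]
tool_rot: [-3.141, 0.002, 3.07]
force: [1.0, 0.3, -1.3]
gripper_width: 0.0178
gripper_force: 0.0
```

```bash
python3 - <<'E'
from h import *
p=imaging.capture('scene');r=imaging.capture('side')
for c in(p,r):
    for n in ('spoon_a_mid',):
        for d in imaging.trace(c,n): print(n,round(d['conf'],2),np.round(d['centre']),d['pixels'].sum(),atz(c,d['centre'],.055).round(3))
s=manip.read_state();print(s['tcp_pos'],s['tool_rot'],s['joint_positions'])
E
python3 go.py .41 .085 -.004 -3.1416 -0.5 3.1416; python3 go.py .41 .085 -.004 -3.1416 0.5 3.1416
```

```text
spoon_a_mid 0.7 [211. 172.] 363 [0.569 0.093 0.055]
spoon_a_mid 0.74 [178. 233.] 313 [0.577 0.107 0.055]
spoon_a_mid 0.71 [148. 173.] 1068 [0.855 0.195 0.055]
[0.53523112 0.1009361  0.13591855] [-3.14138658e+00  1.57697719e-03  3.06984817e+00] [ 4.59100558e-02  4.36162486e-01  1.56832024e+00 -4.29834225e-04
  1.13556807e+00 -1.45296070e+00]
rot [ 0.018  0.501 -0.07 ] slide cm before turning [12.399 -2.484 13.973] after [ 4.282 -1.594 18.283]
rot [-0.018 -0.498 -0.07 ] slide cm before turning [12.399 -2.484 13.973] after [17.698 -1.594  6.275]
```

Call:
move_arm(slide=[[4, 0.5, 0], [4, 0.6, 0], [4, 0.6, 0], [1, 0.6, 0], [0, 0, 0], [0, 0, 0], [0, 0, 0], [0, 0, 0]], rotation=[[0, 0, -0.07], [0, -0.1, 0], [0, -0.1, 0], [0, -0.1, 0], [0, -0.1, 0], [0, -0.1, 0], [0, 0, 0], [0, 0, 0]], gripper=[1.8, 0, 0, 0, 0, 0, 0, 0])

```text
t: 56.9
tcp_pos: [0.4067, 0.1269, 0.1297]
tool_rot: [-3.141, 0.499, 3.14]
force: [0.1, 1.0, 0.4]
gripper_width: 0.0007
gripper_force: 0.0
```

```bash
python3 go.py .415 .124 .0 -3.1416 0.5 3.1416; python3 go.py .47 .124 .0 -3.1416 0.5 3.1416
```

```text
rot [-0.001 -0.001 -0.001] slide cm before turning [ 5.48  -0.286 11.784] after [ 5.486 -0.295 11.781]
rot [-0.001 -0.001 -0.001] slide cm before turning [ 0.652 -0.275 14.419] after [ 0.66  -0.295 14.418]
```

Call:
move_arm(slide=[[1.5, -0.3, 3], [2, 0, 4], [1.5, 0, 3.5], [0.5, 0, 1.3], [0, 0, 0], [-0.88, 0, 0.48], [-0.88, 0, 0.48], [0, 0, 0]], rotation=[[0, 0, 0], [0, 0, 0], [0, 0, 0], [0, 0, 0], [0, 0, 0], [0, 0, 0], [0, 0, 0], [0, 0, 0]], gripper=[0, 0, 0, 0, 0, 0, 0, 0])

```text
t: 57.9
tcp_pos: [0.434, 0.147, 0.0614]
tool_rot: [-3.079, 0.44, 3.137]
force: [-0.1, -0.0, -0.3]
gripper_width: 0.0005
gripper_force: 0.0
```

Call:
move_arm(slide=[[-0.88, 0, 0.48], [-0.88, 0, 0.48], [-0.26, 0, 0.14], [0, 0, 0], [0, 0, 0], [0, 0, 0], [0, 0, 0], [0, 0, 0]], rotation=[[0, 0, 0], [0, 0, 0], [0, 0, 0], [0, 0, 0], [0, 0, 0], [0, 0, 0], [0, 0, 0], [0, 0, 0]], gripper=[0, 0, 0, 0, 0, 0, 0, 0])

```text
t: 58.9
tcp_pos: [0.4556, 0.1465, 0.0596]
tool_rot: [-3.078, 0.438, 3.138]
force: [0.6, -0.5, -0.2]
gripper_width: 0.0006
gripper_force: 0.0
```

```bash
python3 -c "
from h import *
s=manip.read_state();print(np.round(s['joint_positions'],3))
from seg import *
p=imaging.capture('scene')
print([(d['conf'],atz(p,d['centre'],.027)) for d in imaging.spot_point(p,'tray_lip')][:2])"; python3 go.py .4556 .1465 .0596 -3.1416 0.5 3.1416
```

```text
[ 0.28   0.316  2.192 -0.681  0.289 -0.65 ]
[(0.67, array([0.43228129, 0.12798729, 0.027     ]))]
rot [-0.065 -0.062 -0.001] slide cm before turning [-0.003  0.002 -0.008] after [-0.003  0.002 -0.008]
```

```bash
python3 go.py .42 .162 .09 -2.84 0.6 3.1416; python3 go.py .426 .162 .0035 -2.84 0.6 3.1416
```

```text
rot [ 0.236 -0.16   0.027] slide cm before turning [ 1.936  1.267 -4.362] after [ 1.218  0.137 -4.783]
rot [ 0.236 -0.16   0.027] slide cm before turning [5.063 1.78  3.709] after [5.607 2.359 2.357]
```

Call:
move_arm(slide=[[1, 0.6, -2.2], [1, 0.6, -2.2], [0, 0, 0], [0, 0, 0], [0, 0, 0], [0, 0, 0], [0, 0, 0], [0, 0, 0]], rotation=[[0, 0, 0], [0, 0, 0], [0.08, -0.05, 0.01], [0.08, -0.05, 0.01], [0.08, -0.06, 0.007], [0, 0, 0], [0, 0, 0], [0, 0, 0]], gripper=[0, 0, 0, 0, 0, 0, 0, 0])

```text
t: 60.0
tcp_pos: [0.4176, 0.1674, 0.1055]
tool_rot: [-2.858, 0.551, 3.13]
force: [-0.4, 0.4, -0.3]
gripper_width: 0.0006
gripper_force: 0.0
```

```bash
python3 go.py .426 .162 .0035 -2.84 0.6 3.1416;  python3 -c "
from h import *
print(np.round(manip.read_state()['joint_positions'],3))"
```

```text
rot [ 0.012 -0.049  0.005] slide cm before turning [4.629 2.045 8.917] after [5.073 2.127 8.652]
[ 0.611  0.291  2.153 -0.996  0.669 -0.069]
```

```bash
python3 go.py .42 .0857 .12 -3.1416 0.15 3.1416; python3 - <<'E'
from h import *
A=Ro.from_euler('xyz',[-3.1416,.15,3.1416]);B=Ro.from_euler('xyz',[2.84,.2,3.1416]);C=Ro.from_euler('xyz',[2.84,.6,3.1416])
print((A.inv()*B).as_rotvec().round(3),(B.inv()*C).as_rotvec().round(3))
E
```

```text
rot [-0.283  0.397 -0.068] slide cm before turning [-1.04  -8.136  1.266] after [-0.449 -8.169 -1.394]
[-0.302 -0.05  -0.008] [ 0.    -0.382 -0.119]
```

Call:
move_arm(slide=[[0, 0, -1], [0, 0, 0], [0, 0, 0], [0, -3, 0], [0, -3, 0], [0, -2, 0], [0, 0, 0], [0, 0, 0]], rotation=[[-0.09, 0.13, -0.02], [-0.09, 0.13, -0.02], [-0.1, 0.137, -0.028], [0, 0, 0], [-0.1, -0.015, 0], [-0.1, -0.015, 0], [-0.1, -0.02, -0.008], [0, 0, 0]], gripper=[0, 0, 0, 0, 0, 0, 0, 0])

```text
t: 61.0
tcp_pos: [0.4027, 0.0926, 0.1114]
tool_rot: [3.033, 0.297, 3.117]
force: [-0.1, -0.4, -0.4]
gripper_width: 0.0008
gripper_force: 0.0
```

Call:
move_arm(slide=[[0, 0, 0], [0, 0, 0], [0, 0, 0], [0, 0, 0], [0, 0, 0], [0, 0, 0], [0, 0, 0], [0, 0, 0]], rotation=[[0, -0.095, -0.03], [0, -0.095, -0.03], [0, -0.095, -0.03], [0, -0.095, -0.03], [0, 0, 0], [0, 0, 0], [0, 0, 0], [0, 0, 0]], gripper=[0, 0, 0, 0, 0, 0, 0, 0])

```text
t: 62.0
tcp_pos: [0.3979, 0.0893, 0.1206]
tool_rot: [3.026, 0.569, -3.091]
force: [0.2, -0.2, 0.3]
gripper_width: 0.0009
gripper_force: 0.0
```

```bash
python3 go.py .426 .0857 .0035 2.84 0.6 3.1416;  python3 -c "
from h import *
print(np.round(manip.read_state()['joint_positions'],3))"
```

```text
rot [-0.158 -0.04   0.035] slide cm before turning [ 3.954 -1.809 11.238] after [ 4.292 -3.686 10.639]
[-0.17  -0.005  2.448  0.966  0.283 -2.709]
```

Call:
move_arm(slide=[[0.5, 0, 1.5], [0.5, 0, 2], [0.5, 0, 2], [0, 0, 0], [0, 0, 0], [0, 0, 0], [0, 0, 0], [0, 0, 0]], rotation=[[-0.05, -0.01, 0.01], [-0.05, -0.01, 0.01], [-0.06, -0.02, 0.015], [0, 0, 0], [0, 0, 0], [0, 0, 0], [0, 0, 0], [0, 0, 0]], gripper=[0, 0, 0, 0, 0, 0, 0, 0])

```text
t: 63.0
tcp_pos: [0.4151, 0.1039, 0.1038]
tool_rot: [2.865, 0.556, -3.134]
force: [0.3, -0.6, 0.0]
gripper_width: 0.0004
gripper_force: 0.0
```

```bash
python3 go.py .426 .0857 .0035 2.84 0.6 3.1416;  python3 -c "
from h import *
print(np.round(manip.read_state()['joint_positions'],3))"
```

```text
rot [-0.021 -0.044 -0.007] slide cm before turning [ 4.373 -4.245  8.247] after [ 4.761 -4.384  7.954]
[-0.286  0.11   2.44   1.289  0.439 -3.104]
```

Call:
move_arm(slide=[[0, -2, 0], [0, 0, 0], [0, 0, 0], [0, 0, 0], [0, 0, 0], [0, 0, 0], [0, 0, 0], [0, 0, 0]], rotation=[[0, 0, 0.15], [0, 0, 0.15], [0, 0, 0], [0, 0, 0], [0, 0, 0], [0, 0, 0], [0, 0, 0], [0, 0, 0]], gripper=[0, 0, 0, 0, 0, 0, 0, 0])

```text
t: 64.0
tcp_pos: [0.4181, 0.0847, 0.0991]
tool_rot: [2.709, 0.45, 2.828]
force: [-0.2, -0.5, 0.1]
gripper_width: 0.0003
gripper_force: 0.0
```

```bash
python3 go.py .428 .081 .0015 2.84 0.6 2.84;  python3 -c "
from h import *
print(np.round(manip.read_state()['joint_positions'],3))"
```

```text
rot [ 0.125 -0.136 -0.064] slide cm before turning [ 3.299 -3.917  8.371] after [ 4.642 -2.623  8.238]
[-0.361  0.131  2.439  1.289  0.473 -2.874]
```

```bash
cat > tl.py <<'E'
from h import *
import sys
np.set_printoptions(precision=4,suppress=True)
s=manip.read_state();R=Ro.from_euler('xyz',s['tool_rot']).as_matrix();T=np.array(s['tcp_pos'])
F=np.array([[x,y,-.026] for x in(-.0095,.0095) for y in(-.008,.008)]+[[x,y,-.042] for x in(-.0095,.0095) for y in(-.02,.02)])
B=np.array([[x,y,-.066] for x in(-.0375,.0375) for y in(-.095,-.05,0,.05,.095)])
print('T',T,'z',R[:,2]);print('finger\n',F@R.T);print('body\n',B@R.T)
a=[float(v) for v in sys.argv[1:4]]
print('slide',R.T@(np.array(a)-T)*100,'per world cm x',R.T@[1,0,0],'z',R.T@[0,0,1], np.round(s['joint_positions'],2))
E
python3 tl.py .428 .081 .0015
```

```text
T [0.4181 0.0847 0.0991] z [ 0.5052  0.277  -0.8173]
finger
 [[-0.0059 -0.0172  0.0224]
 [-0.0041 -0.0025  0.0284]
 [-0.0221 -0.0119  0.0141]
 [-0.0204  0.0028  0.0201]
 [-0.0152 -0.0327  0.0309]
 [-0.0109  0.0041  0.046 ]
 [-0.0315 -0.0274  0.0226]
 [-0.0272  0.0094  0.0377]]
body
 [[-0.0114 -0.1161  0.0344]
 [-0.0066 -0.0747  0.0514]
 [-0.0012 -0.0287  0.0703]
 [ 0.0041  0.0173  0.0891]
 [ 0.0089  0.0587  0.1061]
 [-0.0756 -0.0952  0.0017]
 [-0.0708 -0.0538  0.0187]
 [-0.0655 -0.0079  0.0376]
 [-0.0601  0.0381  0.0565]
 [-0.0553  0.0795  0.0735]]
slide [ 3.2994 -3.9171  8.371 ] per world cm x [-0.8564  0.1068  0.5052] z [-0.4351  0.3777 -0.8173] [-0.36  0.13  2.44  1.29  0.47 -2.87]
```

Call:
move_arm(slide=[[0.7, -0.8, 1.6], [0.7, -0.8, 1.6], [0.7, -0.8, 1.6], [0.7, -0.8, 1.6], [0.7, -0.7, 1.7], [0, 0, 0], [0, 0, 0], [0, 0, 0]], rotation=[[0, 0, 0], [0, 0, 0], [0, 0, 0], [0, 0, 0], [0, 0, 0], [0, 0, 0], [0, 0, 0], [0, 0, 0]], gripper=[0, 0, 0, 0, 0, 0, 0, 0])

```text
t: 65.0
tcp_pos: [0.435, 0.0812, 0.0476]
tool_rot: [2.73, 0.399, 2.838]
force: [-0.1, 0.0, -0.1]
gripper_width: 0.0005
gripper_force: 0.0
```

```bash
python3 tl.py .455 .081 .003
```

```text
T [0.435  0.0812 0.0476] z [ 0.4594  0.2755 -0.8444]
finger
 [[-0.0046 -0.0171  0.0227]
 [-0.0026 -0.0024  0.0286]
 [-0.0213 -0.0119  0.0153]
 [-0.0193  0.0028  0.0212]
 [-0.0134 -0.0326  0.0318]
 [-0.0084  0.0042  0.0465]
 [-0.0302 -0.0274  0.0244]
 [-0.0251  0.0095  0.0391]]
body
 [[-0.0092 -0.116   0.0353]
 [-0.0036 -0.0746  0.0519]
 [ 0.0027 -0.0285  0.0703]
 [ 0.0089  0.0176  0.0887]
 [ 0.0146  0.059   0.1053]
 [-0.0752 -0.0954  0.0061]
 [-0.0696 -0.0539  0.0227]
 [-0.0633 -0.0079  0.0412]
 [-0.057   0.0382  0.0596]
 [-0.0514  0.0796  0.0762]]
slide [-0.0295 -1.4138  4.6836] per world cm x [-0.8794  0.1253  0.4594] z [-0.3886  0.3687 -0.8444] [-0.33  0.31  2.41  1.51  0.42 -3.1 ]
```

```bash
python3 go.py .405 .078 .09 -3.1416 .22 3.1416
```

```text
rot [ 0.315  0.234 -0.248] slide cm before turning [ 0.904  0.891 -5.042] after [ 2.003 -0.32  -4.788]
```

Call:
move_arm(slide=[[0.3, 0.3, -1.7], [0.3, 0.3, -1.7], [0.3, 0.3, -1.6], [0, 0, 0], [0, 0, 0], [0, 0, 0], [0, 0, 0], [0, 0, 0]], rotation=[[0, 0, 0], [0, 0, 0], [0.08, 0.06, -0.06], [0.08, 0.06, -0.06], [0.08, 0.06, -0.06], [0.08, 0.054, -0.068], [0, 0, 0], [0, 0, 0]], gripper=[0, 0, 0, 0, 0, 0, 0, 0])

```text
t: 66.0
tcp_pos: [0.4045, 0.0851, 0.0812]
tool_rot: [3.041, 0.256, 3.091]
force: [-0.3, -0.2, -0.5]
gripper_width: 0.0005
gripper_force: 0.0
```

```bash
python3 go.py .42 .078 -.0014 -3.1416 .22 3.1416;python3 -c "
from h import *
print(np.round(manip.read_state()['joint_positions'],3))"
```

```text
rot [ 0.089  0.038 -0.047] slide cm before turning [ 0.56  -1.475  8.283] after [ 0.292 -0.712  8.397]
[-0.069  0.172  2.218  0.219  0.507 -1.78 ]
```

Call:
move_arm(slide=[[0, 0, 0], [0, 0, 0], [0.1, -0.35, 3], [0.1, -0.35, 3], [0.1, 0, 2.4], [0, 0, 0], [0, 0, 0], [0, 0, 0]], rotation=[[0.089, 0.038, -0.047], [0, 0, 0], [0, 0, 0], [0, 0, 0], [0, 0, 0], [0, 0, 0], [0, 0, 0], [0, 0, 0]], gripper=[0, 0, 0, 0, 0, 0, 0, 0])

```text
t: 67.0
tcp_pos: [0.4211, 0.0772, -0.0002]
tool_rot: [-3.139, 0.222, -3.142]
force: [1.5, -0.4, 0.9]
gripper_width: 0.0004
gripper_force: 0.0
```

```bash
python3 go.py .452 .078 -.0014 -3.1416 .22 3.1416;python3 -c "
from h import *
s=manip.read_state();print(np.round(s['joint_positions'],3),s['tool_rot'])"
```

```text
rot [-0.002  0.002  0.   ] slide cm before turning [-2.984  0.081  0.797] after [-2.986  0.079  0.79 ]
[ 0.005  0.403  2.222 -0.011  0.294 -1.556] [-3.1393091   0.2223804  -3.14151757]
```

Call:
move_arm(slide=[[-0.75, 0, 0.2], [-0.75, 0, 0.2], [-0.75, 0, 0.2], [-0.75, 0, 0.2], [-0.2, 0, 0.04], [0, 0, 0], [0, 0, 0], [0, 0, 0]], rotation=[[0, 0, 0], [0, 0, 0], [0, 0, 0], [0, 0, 0], [0, 0, 0], [0, 0, 0], [0, 0, 0], [0, 0, 0]], gripper=[0, 0, 0, 0, 0, 0, 0, 0])

```text
t: 68.0
tcp_pos: [0.4524, 0.0774, -0.0029]
tool_rot: [-3.139, 0.217, -3.141]
force: [-3.7, -0.2, 3.3]
gripper_width: 0.0004
gripper_force: 2.5
```

Call:
move_arm(slide=[[-0.2, 0, 0.04], [0, 0, 0], [-0.2, 0, 0.04], [0, 0, 0], [0, 0, 0], [0, 0, 0], [0, 0, 0], [0, 0, 0]], rotation=[[0, 0, 0], [0, 0, 0], [0, 0, 0], [0, 0, 0], [0, 0, 0], [0, 0, 0], [0, 0, 0], [0, 0, 0]], gripper=[0, 0, 0, 0, 0, 0, 0, 0])

```text
t: 69.0
tcp_pos: [0.4526, 0.0775, -0.0038]
tool_rot: [-3.139, 0.21, -3.141]
force: [-15.1, -0.7, 10.7]
gripper_width: 0.0005
gripper_force: 7.5
```

```bash
python3 - <<'E'
from h import *
p=imaging.capture('scene');r=imaging.capture('side')
for c in(p,r): print([(round(d['conf'],2),np.round(d['centre']),atz(c,d['centre'],.027).round(4)) for d in imaging.spot_point(c,'tray_lip')][:2],[(round(d['conf'],2),atz(c,d['centre'],0).round(4)) for d in imaging.spot_point(c,'chest')][:1])
cv2.imwrite('pics/m11.png',np.hstack([cv2.resize(p['color'][140:245,130:270],(400,300)),cv2.resize(r['color'][200:305,110:250],(400,300))])[:,:,::-1])
E
```

```text
[] [(0.58, array([ 0.5131, -0.4259,  0.    ]))]
[(0.48, array([172., 276.]), array([0.4594, 0.1301, 0.027 ]))] [(0.91, array([ 0.5533,  0.1138, -0.    ]))]
```

View pics/m11.png

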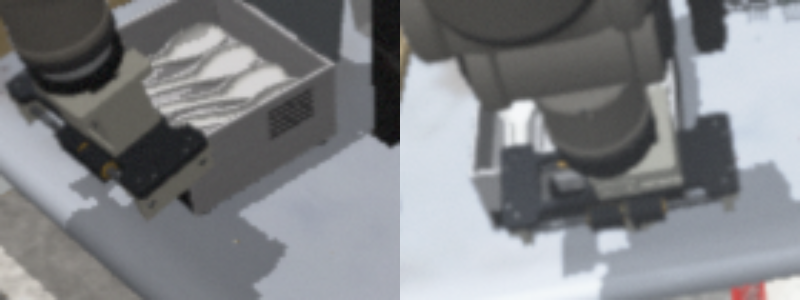

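Call:
move_arm(slide=[[1, 0, 0], [2, 0, -2], [2, 0, -4], [0, 0, -5], [0, 0, -5], [0, 0, 0], [0, 0, 0], [0, 0, 0]], rotation=[[0, 0, 0], [0, 0, 0], [0, 0.1, 0], [0, 0.11, 0], [0, 0, 0], [0, 0, 0], [0, 0, 0], [0, 0, 0]], gripper=[0, 0, 0, 0, 0, 0, 0, 0])

```text
t: 70.3
tcp_pos: [0.389, 0.0777, 0.1391]
tool_rot: [-3.139, 0.017, -3.142]
force: [0.6, 1.3, -1.0]
gripper_width: 0.0004
gripper_force: 0.0
```

```bash
python3 - <<'E'
from h import *
p=imaging.capture('scene');r=imaging.capture('side');w=imaging.capture('wrist')
for c in(p,r,w): print([(round(d['conf'],2),np.round(d['centre']),atz(c,d['centre'],.027).round(4)) for d in imaging.spot_point(c,'tray_lip')][:2],[(round(d['conf'],2),atz(c,d['centre'],0).round(4)) for d in imaging.spot_point(c,'chest')][:1])
# dark profile through lip in scene, along chest x at y=.07 and .17 (z=.031)
for y in(.07,.175):
    print(y,[(round(x,3),int(p['color'][tuple(np.round(proj(p,(x,y,.029))).astype(int)[::-1])].mean())) for x in np.arange(.424,.48,.004)])
s=manip.read_state();print(s['tcp_pos'],s['tool_rot'])
E
```

```text
[(0.5, array([169., 194.]), array([0.4562, 0.1288, 0.027 ]))] [(0.8, array([0.5573, 0.1232, 0.    ]))]
[(0.63, array([174., 274.]), array([0.4645, 0.1254, 0.027 ]))] [(0.57, array([0.56  , 0.1163, 0.    ]))]
[] []
0.07 [(np.float64(0.424), 115), (np.float64(0.428), 113), (np.float64(0.432), 113), (np.float64(0.436), 113), (np.float64(0.44), 113), (np.float64(0.444), 112), (np.float64(0.448), 115), (np.float64(0.452), 114), (np.float64(0.456), 100), (np.float64(0.46), 33), (np.float64(0.464), 28), (np.float64(0.468), 23), (np.float64(0.472), 26), (np.float64(0.476), 45)]
0.175 [(np.float64(0.424), 170), (np.float64(0.428), 169), (np.float64(0.432), 169), (np.float64(0.436), 171), (np.float64(0.44), 170), (np.float64(0.444), 172), (np.float64(0.448), 175), (np.float64(0.452), 174), (np.float64(0.456), 171), (np.float64(0.46), 129), (np.float64(0.464), 38), (np.float64(0.468), 35), (np.float64(0.472), 33), (np.float64(0.476), 20)]
[0.38980139 0.07769095 0.14014162] [-3.13890455  0.01965426 -3.14155637]
```

Call:
move_arm(slide=[[0, 1, -3.4], [0, 1, -3.4], [0, 1, -3.4], [0, 1, -3.4], [0, 1, -3.6], [-2, 0, 0], [-2, 0, 0], [-2, 0, 0]], rotation=[[0, 0.02, 0], [0, 0, 0], [0, 0, 0], [0, 0, 0], [0, 0, 0], [0, 0, 0], [0, 0, 0], [0, 0, 0]], gripper=[0, 0, 0, 0, 0, 0, 0, 0])

```text
t: 71.75
tcp_pos: [0.4497, 0.1282, 0.3122]
tool_rot: [-3.139, 0.0, -3.141]
force: [0.8, 0.1, 1.2]
gripper_width: 0.0007
gripper_force: 0.0
```

Call:
move_arm(slide=[[-3.5, 0, 0], [-3.5, 0, 0], [-3.5, 0, 0], [-3.5, 0, 0], [-3.5, 0, 0], [-3.5, 0, 0], [-3.5, 0, 0], [0, 0, 0]], rotation=[[0, 0, 0], [0, 0, 0], [0, 0, 0], [0, 0, 0], [0, 0, 0], [0, 0, 0], [0, 0, 0], [0, 0, 0]], gripper=[0, 0, 0, 0, 0, 0, 0, 0])

```text
t: 72.75
tcp_pos: [0.6956, 0.1277, 0.3088]
tool_rot: [-3.139, -0.004, 3.141]
force: [-0.3, -0.1, 0.5]
gripper_width: 0.0002
gripper_force: 0.0
```

```bash
python3 go.py .70 .128 .224 3.1416 0 3.1416; python3 - <<'E'
from h import *
r=imaging.capture('side');q=imaging.capture('scene')
a=imaging.spot_point(r,'lid_tab');b=imaging.spot_point(q,'lid_tab')
print([(d['conf'],d['centre']) for d in a],[(d['conf'],d['centre']) for d in b])
if a and b: print(tri([(r,a[0]['centre']),(q,b[0]['centre'])]))
print(np.round(manip.read_state()['joint_positions'],2))
E
```

```text
rot [-0.003 -0.004 -0.001] slide cm before turning [-0.473  0.056  8.475] after [-0.442  0.03   8.476]
[(0.68, [154.3, 150.9])] [(0.6, [230.6, 79.4])]
[0.67863959 0.12551952 0.26453052]
[ 0.08  0.69  0.65 -0.    1.8  -1.5 ]
```

Call:
move_arm(slide=[[-1, 0, 0], [0, 0, 2], [0, 0, 3], [0, 0, 3.2], [0, 0, 0], [0, 0, 0], [0, 0, 0], [0, 0, 0]], rotation=[[0, 0, 0], [0, 0, 0], [0, 0, 0], [0, 0, 0], [0, 0, 0], [0, 0, 0], [0, 0, 0], [0, 0, 0]], gripper=[0, 0, 0, 0, 0, 0, 0, 0])

```text
t: 73.95
tcp_pos: [0.7045, 0.128, 0.2314]
tool_rot: [-3.139, 0.002, -3.142]
force: [0.5, 0.4, -1.0]
gripper_width: 0.0004
gripper_force: 0.0
```

Call:
move_arm(slide=[[2, 0, 0], [2, 0, 0], [2, 0, 0], [1.5, 0, 0], [0, 0, 0], [0, 0, 0], [0, 0, 0], [0, 0, 0]], rotation=[[0, 0, 0], [0, 0, 0], [0, 0, 0], [0, 0, 0], [0, 0, 0], [0, 0, 0], [0, 0, 0], [0, 0, 0]], gripper=[0, 0, 0, 0, 0, 0, 0, 0])

```text
t: 74.95
tcp_pos: [0.6295, 0.1278, 0.2298]
tool_rot: [-3.139, -0.0, 3.141]
force: [0.3, 0.1, 1.0]
gripper_width: 0.0006
gripper_force: 0.2
```

```bash
cat > tab.py <<'E'
from h import *
r=imaging.capture('side');q=imaging.capture('scene')
a=imaging.spot_point(r,'lid_tab');b=imaging.spot_point(q,'lid_tab')
print([(d['conf'],d['centre']) for d in a],[(d['conf'],d['centre']) for d in b])
if a and b: print(tri([(r,a[0]['centre']),(q,b[0]['centre'])]))
s=manip.read_state();print(s['force'],s['tcp_pos'])
E
python3 tab.py
```

```text
[(0.62, [155.7, 160.9])] [(0.95, [211.7, 87.5])]
[0.61450781 0.11738714 0.27558546]
[ 1.59792855 -0.47471857 -0.25868213] [0.62927395 0.12787631 0.22994849]
```

Call:
move_arm(slide=[[2.5, 0, 0.3], [2.5, 0, 0.3], [2.2, 0, 1.5], [2.2, 0, 1.5], [1.7, 0, 2.1], [1.7, 0, 2.1], [0.9, 0, 2], [0.9, 0, 2]], rotation=[[0, 0, 0], [0, 0, 0], [0, 0, 0], [0, 0, 0], [0, 0, 0], [0, 0, 0], [0, 0, 0], [0, 0, 0]], gripper=[0, 0, 0, 0, 0, 0, 0, 0])

```text
t: 76.15
tcp_pos: [0.4834, 0.1278, 0.1121]
tool_rot: [-3.139, 0.002, 3.142]
force: [1.3, 0.4, 1.9]
gripper_width: 0.0002
gripper_force: 1.0
```

```bash
python3 tab.py
```

```text
[(0.82, [164.1, 245.9]), (0.7, [152.4, 240.1])] [(0.7, [169.6, 158.8])]
[0.47506651 0.12898678 0.12993505]
[-0.53215461 -0.50744181  2.70238204] [0.48338749 0.12761415 0.11266987]
```

Call:
move_arm(slide=[[0.3, 0, 1], [0.3, 0, 1], [0.2, 0, 1], [0, 0, 0.6], [0, 0, 0.3], [0, 0, 0.2], [0, 0, 0], [0, 0, 0]], rotation=[[0, 0, 0], [0, 0, 0], [0, 0, 0], [0, 0, 0], [0, 0, 0], [0, 0, 0], [0, 0, 0], [0, 0, 0]], gripper=[0, 0, 0, 0, 0, 0, 0, 0])

```text
t: 77.35
tcp_pos: [0.4748, 0.1275, 0.071]
tool_rot: [-3.139, -0.001, 3.142]
force: [-1.2, 0.1, 2.3]
gripper_width: 0.0004
gripper_force: 0.8
```

Call:
move_arm(slide=[[0, 0, 0.2], [0, 0, 0], [0, 0, 0.2], [0, 0, 0], [0, 0, 0], [0, 0, 0], [0, 0, 0], [0, 0, 0]], rotation=[[0, 0, 0], [0, 0, 0], [0, 0, 0], [0, 0, 0], [0, 0, 0], [0, 0, 0], [0, 0, 0], [0, 0, 0]], gripper=[0, 0, 0, 0, 0, 0, 0, 0])

```text
t: 78.35
tcp_pos: [0.4749, 0.1275, 0.0683]
tool_rot: [-3.139, 0.0, -3.142]
force: [-6.5, -0.6, 15.6]
gripper_width: 0.0006
gripper_force: 7.4
```

Call:
move_arm(slide=[[0, 0, 0.1], [0, 0, 0], [0, 0, 0.1], [0, 0, 0], [0, 0, 0], [0, 0, 0], [0, 0, 0], [0, 0, 0]], rotation=[[0, 0, 0], [0, 0, 0], [0, 0, 0], [0, 0, 0], [0, 0, 0], [0, 0, 0], [0, 0, 0], [0, 0, 0]], gripper=[0, 0, 0, 0, 0, 0, 0, 0])

```text
t: 79.35
tcp_pos: [0.475, 0.1275, 0.0678]
tool_rot: [-3.139, 0.001, -3.141]
force: [-10.0, -1.2, 30.7]
gripper_width: 0.0006
gripper_force: 15.0
```

Call:
move_arm(slide=[[0, 0, -0.5], [0, 0, -0.5], [0, 0, -2], [0, 0, -4], [0, 0, -4], [0, 0, -2], [0, 0, 0], [0, 0, 0]], rotation=[[0, 0, 0], [0, 0, 0], [0, 0, 0], [0, 0, 0], [0, 0, 0], [0, 0, 0], [0, 0, 0], [0, 0, 0]], gripper=[0, 0, 0, 0, 0, 0, 0, 0])

```text
t: 80.35
tcp_pos: [0.4746, 0.1277, 0.1939]
tool_rot: [-3.139, -0.002, 3.141]
force: [-0.2, 0.4, -1.3]
gripper_width: 0.0001
gripper_force: 0.0
```

```bash
python3 tab.py; python3 - <<'E'
from h import *
r=imaging.capture('side');q=imaging.capture('scene')
for n,z in dict(run_bar=.034,pod=0,stick_ball=.11).items():
    for c in(r,q): print(n,[(round(d['conf'],2),np.round(d['centre'],1),atz(c,d['centre'],z).round(4)) for d in imaging.spot_point(c,n)[:2]])
E
```

```text
[(0.85, [169.6, 258.8])] [(0.91, [164.0, 169.0])]
[0.44799151 0.11997549 0.11566461]
[-1.14381844  0.03329896  0.1902694 ] [0.47472957 0.12776632 0.19407507]
run_bar [(0.6, array([373. , 219.4]), array([ 0.5329, -0.4369,  0.034 ]))]
run_bar [(0.58, array([368.4, 310.5]), array([ 0.5277, -0.45  ,  0.034 ]))]
pod [(0.82, array([369.9, 231.9]), array([ 0.5171, -0.4271,  0.    ]))]
pod [(0.94, array([351. , 316.3]), array([ 0.5123, -0.4223,  0.    ]))]
stick_ball [(0.67, array([373.2, 208.5]), array([ 0.5056, -0.4144,  0.11  ]))]
stick_ball [(0.65, array([358.1, 284.8]), array([ 0.5117, -0.4229,  0.11  ]))]
```

Call:
move_arm(slide=[[0, -5, 0], [0, -6, 0], [0, -6, 0], [0, -6, 0], [0, -6, 0], [0, -6, 0], [0, -6, 0], [0, -6, 0]], rotation=[[0, 0, 0], [0, 0, 0], [0, 0, 0], [0, 0, 0], [0, 0, 0], [0, 0, 0], [0, 0, 0], [0, 0, 0]], gripper=[0, 0, 0, 0, 0, 0, 0, 0])

```text
t: 81.95
tcp_pos: [0.4749, -0.3442, 0.1965]
tool_rot: [-3.139, 0.0, 3.141]
force: [0.6, 0.5, 1.0]
gripper_width: 0.0007
gripper_force: 0.0
```

Call:
move_arm(slide=[[-2, -4, 0], [-2, -4, 0], [-2, 0, 1], [-2, 0, 1], [0, 0, 0], [0, 0, 0], [0, 0, 0], [0, 0, 0]], rotation=[[0, 0, 0], [0, 0, 0], [0, 0, 0], [0, 0, 0], [0, 0, 0], [0, 0, 0], [0, 0, 0], [0, 0, 0]], gripper=[0, 5, 5, 5, 5, 5, 5, 5])

```text
t: 82.95
tcp_pos: [0.5548, -0.4225, 0.1774]
tool_rot: [-3.138, 0.001, 3.141]
force: [0.3, 0.6, -0.6]
gripper_width: 0.0497
gripper_force: 0.0
```

```bash
python3 tab.py; python3 - <<'E'
from h import *
w=imaging.capture('wrist');save(w,'w12')
for n,z in dict(run_bar=.034,pod=0,stick_ball=.11).items():
    print(n,[(round(d['conf'],2),np.round(d['centre'],1),atz(w,d['centre'],z).round(4)) for d in imaging.spot_point(w,n)[:3]])
    if n!='stick_ball':
      for d in imaging.trace(w,n)[:1]: print('trace',d['pixels'].sum(),np.round(d['centre'],1))
# top disc (z=.03): sample brightness on rings around the pod axis
c=np.array([.510,-.4225])
g=cv2.cvtColor(w['color'],cv2.COLOR_RGB2GRAY)
for r in(.024,.031,.037):
    print(r,[(a,int(g[int(v),int(u)]) if 0<=int(v)<420 and 0<=int(u)<560 else -1) for a in range(-180,180,15) for u,v in [proj(w,(c[0]+r*np.cos(np.radians(a)),c[1]+r*np.sin(np.radians(a)),.034))]])
E
```

```text
[] [(0.88, [165.5, 170.8])]
[ 0.41042835 -0.38719718 -0.16680905] [ 0.55504397 -0.42228604  0.17683283]
run_bar [(0.96, array([252.5, 166.4]), array([ 0.529 , -0.4495,  0.034 ]))]
trace 5299 [276.4 142.5]
pod [(0.94, array([277.9, 146.1]), array([ 0.5121, -0.4244,  0.    ]))]
trace 5240 [278.2 145.3]
stick_ball [(0.79, array([275.7, 152.8]), array([ 0.5073, -0.4252,  0.11  ]))]
0.024 [(-180, 164), (-165, 163), (-150, 163), (-135, 163), (-120, 163), (-105, 157), (-90, 105), (-75, 54), (-60, 51), (-45, 52), (-30, 53), (-15, 43), (0, 53), (15, 46), (30, 44), (45, 73), (60, 116), (75, 114), (90, 113), (105, 116), (120, 120), (135, 119), (150, 120), (165, 154)]
0.031 [(-180, 169), (-165, 163), (-150, 163), (-135, 163), (-120, 159), (-105, 161), (-90, 159), (-75, 98), (-60, 61), (-45, 54), (-30, 54), (-15, 77), (0, 86), (15, 110), (30, 111), (45, 113), (60, 112), (75, 114), (90, 117), (105, 113), (120, 117), (135, 86), (150, 125), (165, 163)]
0.037 [(-180, 130), (-165, 136), (-150, 139), (-135, 139), (-120, 138), (-105, 132), (-90, 128), (-75, 60), (-60, 86), (-45, 89), (-30, 60), (-15, 85), (0, 91), (15, 89), (30, 110), (45, 96), (60, 87), (75, 93), (90, 98), (105, 90), (120, 90), (135, 95), (150, 100), (165, 132)]
```

```bash
python3 - <<'E'
from h import *
w=imaging.capture('wrist')
g=cv2.cvtColor(w['color'],cv2.COLOR_RGB2GRAY)
xs=np.arange(.560,.462,-.003);ys=np.arange(-.372,-.478,-.0025)
for x in xs: print('%.3f'%x,''.join(' .:-=+*#%@'[9-min(9,int(g[tuple(np.clip(np.round(proj(w,(x,y,.033))).astype(int)[::-1],0,[419,559]))])//16)] for y in ys))
E
```

```text
0.560                                   :--      
0.557                                   :--      
0.554                                   :--      
0.551                                   ---      
0.548                   .:::::.         ---      
0.545               .-===========-.     -=-.     
0.542             .-==-----------++=.   -=-.     
0.539            -==--:-+*##*#*+=***==  -=-.     
0.536          .-=--:-=*#**#*###*****==.:=-.     
0.533          ==--:-+*#********#****+====-      
0.530         ==-:::+*#***#***********+===-      
0.527        .=--::-*#*************#***===-      
0.524       .=--::-=#********#*****#*+**+==      
0.521       -=--:--+#**#*************-+*+=-      
0.518       ==-::::+*****************::+++=.     
0.515      .==:::::=*****************::-==-:     
0.512      .=-:::-:-****************+:.  .-.     
0.509      :=--::::-*******#********:.    -.     
0.506      .=-::::::=***#**********-.     :.     
0.503      .=--:::::-*************-.      :      
0.500       ==-::::::=***********+       :-      
0.497       -=-:::::::=******+++-        :-      
0.494       .==::=-:::::=*+*++=.        .:-      
0.491        :=-=++::::::: ..          .:--      
0.488         ==-==:::::.              ::--      
0.485         :---:::::               .::--      
0.482          .-=-:::.              ::..--.     
0.479            -=--.            ..:.  :--.     
0.476             :--.          ..::.   .--.     
0.473                .:.........::      .--      
0.470                    .....           --      
0.467                                    --      
0.464                                    --
```

Call:
move_arm(slide=[[0, 0, 0], [0, -2, 0], [0, -2, 0], [-0.4, -1.5, 0], [0, 0, 0], [0, 0, 0], [0, 0, 0], [0, 0, 0]], rotation=[[0, 0, 0], [0, 0, 0], [0, 0, 0], [0, 0, 0], [0, 0, 0.18], [0, 0, 0.18], [0, 0, 0.18], [0, 0, 0.18]], gripper=[5, 5, 5, 5, 5, 5, 5, 5])

```text
t: 84.5
tcp_pos: [0.5591, -0.4772, 0.1766]
tool_rot: [-3.14, 0.002, 2.416]
force: [-1.5, 0.0, 0.1]
gripper_width: 0.0504
gripper_force: 0.0
```

Call:
move_arm(slide=[[0, 0, 0], [0, 0, 0], [0, 0, 0], [0, 0, 0], [0, 0, 0], [0, 0, 0], [0, 0, 0], [0, 0, 0]], rotation=[[0, 0, 0.065], [0, 0, 0], [0, 0, 0], [0, 0, 0], [0, 0, 0], [0, 0, 0], [0, 0, 0], [0, 0, 0]], gripper=[5, 5, 5, 5, 5, 5, 5, 5])

```text
t: 85.5
tcp_pos: [0.5591, -0.4772, 0.1767]
tool_rot: [-3.14, 0.002, 2.357]
force: [-0.4, -0.2, 0.4]
gripper_width: 0.0502
gripper_force: 0.0
```

```bash
python3 - <<'E'
from h import *
w=imaging.capture('wrist');s=manip.read_state();print(s['tcp_pos'],s['tool_rot'],-np.array(w['R']).T@w['t'])
for n,z in dict(run_bar=.034,pod=0,stick_ball=.11).items():
    print(n,[(round(d['conf'],2),np.round(d['centre'],1),atz(w,d['centre'],z).round(4)) for d in imaging.spot_point(w,n)[:1]])
g=cv2.cvtColor(w['color'],cv2.COLOR_RGB2GRAY)
xs=np.arange(.560,.462,-.003);ys=np.arange(-.372,-.478,-.0025)
for x in xs: print('%.3f'%x,''.join(' .:-=+*#%@'[9-min(9,int(g[tuple(np.clip(np.round(proj(w,(x,y,.033))).astype(int)[::-1],0,[419,559]))])//16)] for y in ys))
E
```

```text
[ 0.55915296 -0.47721856  0.17672849] [-3.13965718e+00  1.82713792e-03  2.35657666e+00] [ 0.5060532  -0.42338389  0.36104226]
run_bar [(0.76, array([276. , 149.3]), array([ 0.5264, -0.4496,  0.034 ]))]
pod [(0.82, array([280.2, 120.6]), array([ 0.5104, -0.4278,  0.    ]))]
stick_ball []
0.560                                   :--.     
0.557                                   :--.     
0.554                                   :--.     
0.551                                   :=-.     
0.548                 .:-==--=-:.       :--.     
0.545              ..-======--====-     :--.     
0.542             :===---::-:----+*=:.  :--.     
0.539            -=--:::::::-:::-***+=. :--      
0.536          .==-:-::::::::::::+***==::--      
0.533         :==-:::-:-::---=-:::+**+===--      
0.530         ==-::::::=**####*=-::+**+===-      
0.527        -=-:::::-**###***#*#+:-***+==-.     
0.524       .==:::::-*#***#*##*###+:-+**+==.     
0.521       :=--:::-*######***#*#**=::++*+=      
0.518       =--::::=#####**#****#***-:-*+*+      
0.515      :==:::::+***#************=:::++=.     
0.512      .=-::::-*##**************=::::-=:     
0.509      .=-:::::+#*#********#****=::::-=:     
0.506       =-:::::****#************=::::-=.     
0.503      .=-:::::=**#*************-::::-=      
0.500       ==-:::::+*#************=:::::-=      
0.497       :=-:::::-*************+:::::-=-      
0.494       .==::=-::-***********=-:::::---.     
0.491        .===+*-:::=+******+-::::::::--      
0.488         -=-+=:::::::--=:::::::::::---      
0.485         .=--::::::::::::::::::::::---      
0.482           -=-:::::::::::::::::::.  :-.     
0.479            -=--:::::::::::::-::.   --.     
0.476             .-==---::::::---:.     --      
0.473               .---------=-::       --      
0.470                  .:--::.           --.     
0.467                                    --.     
0.464                                    --.
```

```bash
python3 - <<'E'
from h import *
w=imaging.capture('wrist');g=cv2.cvtColor(w['color'],cv2.COLOR_RGB2GRAY).astype(np.float32)
st=.0005;X=np.arange(.565,.455,-st);Y=np.arange(-.365,-.49,-st)
def rect(z):
    m=np.array([[proj(w,(x,y,z)) for y in Y] for x in X],np.float32);return cv2.remap(g,m[...,0],m[...,1],1)
def pos(c): return np.array([.565-c[1]*st,-.365-c[0]*st])
t=rect(.036);m=(t<72).astype(np.uint8)
n,l,s,c=cv2.connectedComponentsWithStats(m)
for i in range(1,n):
    if s[i,4]>60:
        k=np.argwhere(l==i)[:,::-1].astype(np.float32);r=cv2.minAreaRect(k);ev=np.linalg.svd(k-k.mean(0),full_matrices=False)[2][0]
        print(s[i,4],pos(c[i]).round(4),np.round(np.array(r[1])*st,4),'long axis world deg',np.degrees(np.arctan2(-ev[0],-ev[1])).round(1))
b=rect(.031);m=((b<100)).astype(np.uint8)
n,l,s,c=cv2.connectedComponentsWithStats(m)
for i in range(1,n):
    if 40<s[i,4]<800: print('stud?',s[i,4],pos(c[i]).round(4))
# disc outline: table is bright (>140)
m=((b<140)).astype(np.uint8);n,l,s,c=cv2.connectedComponentsWithStats(m);i=1+np.argmax(s[1:,4])
cn=max(cv2.findContours((l==i).astype(np.uint8),0,1)[0],key=len);h=cv2.convexHull(cn);e=cv2.fitEllipse(h)
print('disc',pos(e[0]).round(4),np.array(e[1])*st)
E
```

```text
787 [ 0.5284 -0.4494] [0.0333 0.0065] long axis world deg -143.1
5700 [ 0.5106 -0.4252] [0.0424 0.0424] long axis world deg 172.2
73 [ 0.491  -0.4004] [0.004  0.0045] long axis world deg -85.4
stud? 202 [ 0.547  -0.4601]
disc [ 0.5098 -0.4325] [0.09037952 0.11925551]
```

Call:
move_arm(slide=[[0, 0, 0], [3, -0.2, 0], [3, -0.2, 0], [3, -0.2, 0], [2.65, -0.2, 0], [0, 0, 0], [0, 0, 0], [0, 0, 0]], rotation=[[0, 0, 0.138], [0, 0, 0], [0, 0, 0], [0, 0, 0], [0, 0, 0], [0, 0, 0], [0, 0, 0], [0, 0, 0]], gripper=[0, 0, 0, 0, 0, 0, 0, 0])

```text
t: 86.75
tcp_pos: [0.4829, -0.3898, 0.1763]
tool_rot: [-3.14, 0.002, 2.218]
force: [0.3, -0.3, -0.4]
gripper_width: 0.0006
gripper_force: 0.0
```

```bash
python3 go.py .4826 -.389 .062 3.1416 0 2.218
```

```text
rot [-0.002  0.002  0.   ] slide cm before turning [ 0.116  0.042 11.431] after [ 0.088  0.024 11.431]
```

Call:
move_arm(slide=[[0.1, 0.03, 3], [0, 0, 4], [0, 0, 3], [0, 0, 1.4], [0, 0, 0], [0, 0, 0], [0, 0, 0], [0, 0, 0]], rotation=[[0, 0, 0], [0, 0, 0], [0, 0, 0], [0, 0, 0], [0, 0, 0], [0, 0, 0], [0, 0, 0], [0, 0, 0]], gripper=[0, 0, 0, 0, 0, 0, 0, 0])

```text
t: 87.75
tcp_pos: [0.4824, -0.3888, 0.0634]
tool_rot: [-3.14, 0.004, 2.219]
force: [1.0, 0.5, -0.2]
gripper_width: 0.0009
gripper_force: 0.0
```

```bash
python3 go.py .5126 -.4287 .062 3.1416 0 2.218
```

```text
rot [-0.001  0.004  0.001] slide cm before turning [-5.005 -0.001  0.156] after [-5.005  0.002  0.138]
```

Call:
move_arm(slide=[[-1, 0, 0], [-1, 0, 0], [-0.7, 0, 0], [-0.7, 0, 0], [-0.6, 0, 0], [-0.5, 0, 0], [-0.3, 0, 0], [0, 0, 0]], rotation=[[0, 0, 0], [0, 0, 0], [0, 0, 0], [0, 0, 0], [0, 0, 0], [0, 0, 0], [0, 0, 0], [0, 0, 0]], gripper=[0, 0, 0, 0, 0, 0, 0, 0])

```text
t: 88.75
tcp_pos: [0.5105, -0.4261, 0.0617]
tool_rot: [-3.14, -0.001, 2.219]
force: [-3.7, 3.8, -2.5]
gripper_width: 0.0005
gripper_force: 2.6
```

```bash
cat > ball.py <<'E'
from h import *
r=imaging.capture('side');q=imaging.capture('scene')
a=imaging.spot_point(r,'stick_ball');b=imaging.spot_point(q,'stick_ball')
print([(round(d['conf'],2),d['centre']) for d in a],[(round(d['conf'],2),d['centre']) for d in b])
u=np.array([.603,-.798]);v=np.array([.798,.603]);c=np.array([.5097,-.4249])
for cc,d in((r,a),(q,b)):
    if d:
        X=atz(cc,d[0]['centre'],.104)[:2]-c;print('along',X@u,'side',X@v)
if a and b:
    T=tri([(r,a[0]['centre']),(q,b[0]['centre'])]);print(T,(T[:2]-c)@u,(T[:2]-c)@v)
s=manip.read_state();f=np.array(s['force'])[:2];print('force along',f@u,'side',f@v,'fpos',(np.array(s['tcp_pos'])[:2]-c)@u,(np.array(s['tcp_pos'])[:2]-c)@v)
E
python3 ball.py
```

```text
[(0.48, [380.5, 202.0]), (0.41, [376.9, 218.8])] []
along 0.029299708429731425 side 0.0037672505601454376
force along -5.351711273387427 side -0.520426018068248 fpos 0.0011796710357784054 -2.8022673543069395e-05
```

Call:
move_arm(slide=[[-0.2, 0, 0], [-0.2, 0, 0], [0, 0, 0], [0, 0, 0], [0, 0, 0], [0, 0, 0], [0, 0, 0], [0, 0, 0]], rotation=[[0, 0, 0], [0, 0, 0], [0, 0, 0], [0, 0, 0], [0, 0, 0], [0, 0, 0], [0, 0, 0], [0, 0, 0]], gripper=[0, 0, 0, 0, 0, 0, 0, 0])

```text
t: 89.95
tcp_pos: [0.5124, -0.4285, 0.0613]
tool_rot: [-3.14, -0.002, 2.219]
force: [-3.1, 5.1, -4.1]
gripper_width: 0.0006
gripper_force: 3.2
```

```bash
python3 ball.py
```

```text
[(0.51, [381.7, 203.3])] []
along 0.02707040725744962 side -0.0013688290980455957
force along -6.1170399507052515 side -0.6577364994973305 fpos 0.004516672236151728 -3.7693865807841694e-05
```

Call:
move_arm(slide=[[0, 0, 0], [0, 0, 0], [0, 0, 0], [0, 0, 0], [0, 0, 0], [0, 0, 0], [0, 0, 0], [0, 0, 0]], rotation=[[0, 0, 0], [0, 0, 0], [0, 0, 0], [0, 0, 0], [0, 0, 0], [0, 0, 0], [0, 0, 0], [0, 0, 0]], gripper=[0, 0, 0, 0, 0, 0, 0, 0])

```text
t: 91.15
tcp_pos: [0.5124, -0.4285, 0.0613]
tool_rot: [-3.14, -0.002, 2.219]
force: [-4.2, 5.2, -4.1]
gripper_width: 0.0006
gripper_force: 3.2
```

Call:
move_arm(slide=[[0, 0, 0], [0, 0, 0], [0, 0, 0], [0, 0, 0], [0, 0, 0], [0, 0, 0], [0, 0, 0], [0, 0, 0]], rotation=[[0, 0, 0], [0, 0, 0], [0, 0, 0], [0, 0, 0], [0, 0, 0], [0, 0, 0], [0, 0, 0], [0, 0, 0]], gripper=[0, 0, 0, 0, 0, 0, 0, 0])

```text
t: 92.15
tcp_pos: [0.5124, -0.4285, 0.0613]
tool_rot: [-3.14, -0.002, 2.219]
force: [-3.4, 5.0, -3.5]
gripper_width: 0.0006
gripper_force: 3.2
```

Call:
move_arm(slide=[[0.8, 0, 0], [0.8, 0, 0], [0.8, 0, 0], [1, 0, 0], [1.5, 0, 0], [1.5, 0, 0], [0, 0, -4], [0, 0, -5]], rotation=[[0, 0, 0], [0, 0, 0], [0, 0, 0], [0, 0, 0], [0, 0, 0], [0, 0, 0], [0, 0, 0], [0, 0, 0]], gripper=[0, 0, 0, 0, 0, 0, 0, 0])

```text
t: 93.15
tcp_pos: [0.4746, -0.3784, 0.1533]
tool_rot: [-3.14, 0.002, 2.219]
force: [0.6, -0.7, -0.2]
gripper_width: 0.0006
gripper_force: 0.0
```

Call:
move_arm(slide=[[1, 0, -4], [2, -2, -4], [2, -2, 0], [2, -2, 0], [0, 0, 0], [0, 0, 0], [0, 0, 0], [0, 0, 0]], rotation=[[0, 0, 0], [0, 0, 0], [0, 0, 0], [0, 0, 0], [0, 0, 0], [0, 0, 0], [0, 0, 0], [0, 0, 0]], gripper=[0, 0, 0, 0, 0, 0, 0, 0])

```text
t: 94.15
tcp_pos: [0.3854, -0.3589, 0.2322]
tool_rot: [-3.14, 0.002, 2.219]
force: [0.4, -0.5, 0.4]
gripper_width: 0.0007
gripper_force: 0.0
```

```bash
python3 ball.py; python3 tab.py; python3 - <<'E'
from h import *
r=imaging.capture('side');q=imaging.capture('scene')
for n,z in dict(tray_lip=.027,pepper_mid=.0375,picks_mid=.033,spoon_a_mid=.019,lid_tab=.094).items():
    for c in(r,q): print(n,[(round(d['conf'],2),atz(c,d['centre'],z).round(3)) for d in imaging.spot_point(c,n)[:2]])
E
```

```text
[] [(0.87, [358.1, 286.3])]
along 0.00035124959546349057 side 0.0038114375490518274
force along 0.6609151813386139 side 1.0955640896268388 fpos -0.1279477714415619 -0.059668179639054096
[(0.15, [376.3, 210.9])] [(0.56, [165.8, 171.1])]
[ 0.23126696 -0.25437637  0.43501831]
[-0.31973061  0.79995016  0.16701804] [ 0.38481939 -0.35882666  0.23240192]
tray_lip []
tray_lip [(0.86, array([0.456, 0.13 , 0.027]))]
pepper_mid [(0.85, array([ 0.616, -0.221,  0.037]))]
pepper_mid [(0.65, array([ 0.625, -0.225,  0.037]))]
picks_mid [(0.73, array([ 0.598, -0.419,  0.033]))]
picks_mid [(0.75, array([ 0.61 , -0.42 ,  0.033]))]
spoon_a_mid []
spoon_a_mid []
lid_tab []
lid_tab [(0.87, array([0.466, 0.136, 0.094])), (0.46, array([0.493, 0.034, 0.094]))]
```

```bash
python3 -c "
from plant import manip
print(manip.finish_job())"
```

```text
the job is handed in; nothing more can be done
None
```

I've handed the job in after about 94 s: all four spoons are in the basket, the tray is home, the lid is shut and holding, and the stick was held tilted towards the bar for over two seconds and is upright again; pepper shaker and toothpick jar were left alone (no score came back).

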